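# Fish a dropped joining plate out of the gap between two panel stacks

## Task

A brass joining plate has dropped into the narrow gap between the two stacks of white panels, under the steel lattice. Take the bent rod from its stand, reach in with it and, keeping its toe lightly on the warped strip at the bottom (never pressing hard on panels, strip or lattice, and no fingers on the plate while it is in the gap), rake the plate out of the open end into the green tray. Then hang the rod back on its stand by its collar as it was, and leave the other things on the bench where they are.

Things in the scene. Friction and masses are not known exactly. Their poses are not given: they have to be found in the camera images.
- stack: Two fixed stacks of white panels (each 200 long, 110 wide, 90 high), a gap 18 wide between them. Origin: middle of the gap's open end, at bench level; x runs along the gap to its closed end (a wooden spacer fills x = 185 to 200), y across, z up. Panels, strip, lattice and tray mark easily: 12 N from the rod or gripper is too much.
- strip_bend (a point): Top of the hard, warped dark strip that is the gap's bottom (18 wide, does not give). From this point, 98 from the open end, back to the closed end it is flat, top 24 above the bench. Towards the open end it rises to a bulge at 50 from the open end, 1.5 to 15 higher (unmeasured), then runs straight to the open end, where its top is 3 to 42 above the bench (unmeasured); the end is solid wood down to the tray.
- lattice_edge (a point): Top of the lattice strip nearest the open end, in the middle of the gap. The fixed steel lattice lies on the panels (strips 3 thick, 20 high, top 110 above the bench) and crosses the gap at 108, 142 and 176 from the open end; the gap is open on top elsewhere. Axes as the stack's.
- tray (a point): Centre of the floor of the fixed green tray in front of the gap's open end: 95 (x of the stack, from -95 to 0) by 120 (y), floor top 3 above the bench, rim 12 high on the three outer sides, no rim at the gap.
- plate_center (a point): Centre of the dropped brass plate, a bar 30 long (its x), 12 wide (y), 4 thick (z), about 14 g, lying flat on the strip, lengthwise in the gap, centre 113 to 136 from the open end.
- rod_grip (a point): Centre of the bent rod's orange handle, 20 by 20, 70 high. Axes: z up the handle, x the way the foot points. A collar 46 (x) by 40 (y) is 35 to 40 below this point; a shaft 8 thick runs on down; centred 118 below, a foot 8 thick runs 70 along +x, then bends down to a round toe 148 below this point. About 160 g; hangs upright in its stand, foot along the stand's +x.
- rod_toe (a point): Lowest point of the rod's toe, 70 ahead (x) of the handle's axis and 148 below the handle's centre.
- stand: Fixed wooden stand: two upright cheeks (50 in x, 20 in y, tops at z = 130), a slot 18 wide between them along x, open at both ends and on top; base 110 by 100. Origin: bench level, midway between the cheeks; x along the slot. The rod's collar rests on the cheek tops, shaft in the slot; lifted straight up, the foot comes out through the slot.
- stand_seat (a point): Point 170 above the stand's origin: where the handle's centre is when the rod hangs in the stand.
- pencil: Black pencil, 150 long, 8 thick, lying on the left panel stack. Origin: its middle, underside.
- tape: Yellow tape measure, 50 by 45, 30 high, on the right panel stack. Origin: centre of underside.
- screwbin: Fixed open yellow bin, 100 by 100, 60 high, on the other side of the bench from the stand. Origin: centre of underside.
- tin: White tin, 90 across, 90 high. Origin: centre of underside.
- glue: White bottle, 60 across, 150 high. Origin: centre of underside.
- mug: Blue mug, 76 across, 90 high. Origin: centre of underside.
Not all that is in view belongs to the job. Leave any purple look-alike of the part that bears rod_grip alone.

How it is judged:
On the way, in this order (a step that is already met when the one before it is completed fails the run):
1. the rod is taken out of its stand (distance between rod_grip and stand_seat above 0.08 m), for 0.1 s.
2. the rod's toe is behind the plate, down in the gap (x of rod_toe in the frame of plate_center above 0.014 m and z of rod_toe in the frame of stack below 0.036 m and x of plate_center in the frame of stack above 0.04 m), for 0.1 s.
3. the plate lies in the tray, or stands on end in it against the panels (x of plate_center in the frame of stack above -0.095 m and ((x of plate_center in the frame of stack below -0.008 m and z of plate_center in the frame of stack below 0.014 m) or (x of plate_center in the frame of stack below 0 m and z of plate_center in the frame of stack below 0.02 m and (angle between plate_center's own x axis and vertical below 0.6 rad or angle between plate_center's own x axis and vertical above 2.54 rad)))), for 0.1 s.
At the end, for the whole second after the job is handed in: The plate is at rest in the tray: flat (centre 8 mm or more out of the gap, under 14 mm high) or on end against the panels (centre out of the gap, under 20 mm). The rod hangs at rest in its stand, upright within 0.1 rad, handle centre within 15 mm of the seat point, toe over 50 mm ahead in its x (all of step 3 and y of plate_center in the frame of stack between -0.06 and 0.06 m and distance between rod_grip and stand_seat below 0.015 m and angle between rod_grip's own z axis and vertical below 0.1 rad and x of rod_toe in the frame of stand above 0.05 m and linear speed of each of rod, plate below 0.02 m/s); the robot touches nothing.
It fails at once if the rod presses on the panels, strip, lattice or tray with more than 12 N (contact force between rod and stack above 12 N).
It fails at once if the robot touches the plate while it is in the gap (x of plate_center in the frame of stack above 0 m and contact force between any of the fingers, the arm and plate above 0.1 N).
It fails at once if the robot pushes the panels or lattice hard (contact force between any of the fingers, the arm and stack above 12 N).
It fails at once if a bystander is moved by more than 20 mm (distance of any of pencil, tape, tin, glue, mug from where it was at the start of the episode above 0.02 m).
It also fails if it takes over 72 s, if anything falls off the work surface, if the arm or the gripper's body presses on something with over 40 N, if the wrist force passes 120 N, or if a joint passes its speed limit or range.

## Robot

A 7-joint arm with a two-finger parallel gripper is mounted at the origin on the work surface. World frame = base frame: x ahead of the robot, y to its left, z up, the work surface at z = 0. Lengths are in m, angles in rad, forces in N, time in s.
With the tool pointing down it reaches from about 0.425 to 0.925 m from the base axis. Payload 6.8 kg.
Tool frame: the origin (TCP) lies midway between the tips of the shut fingers; the grasp point (between the pads) lies r.tcp_to_grasp behind it (r.tcp_to_grasp is the distance from the TCP to the grasp point, in m); x points along the fingers, y is the direction in which the jaws open and shut, and the axes are right-handed (so a half turn about x gives the same grasp; the last joint's range is limited). The gripper opens to 85 mm and grips with 20 to 120 N. Pads are 22 mm wide; open, the fingers measure 114 mm over their backs; the gripper's body (76 mm by 85 mm) begins 54 mm behind the grasp point. The pads swing forward as they close: fully open they stand 13 mm farther back than shut.
Start: joints at [1.043, 0.477, 0.022, 1.555, -0.011, 1.109, -0.083], TCP at [0.275, -0.616, 0.231] pointing down, gripper open.
Joint ranges: [-2.96, 2.96], [-0.34, 2.1], [-1.41, 1.46], [0.24, 2.44], [-1.37, 4.51], [0.17, 1.92], [-2.96, 2.96]. Speed limits (rad/s): [2.39, 2.39, 3.14, 3.14, 3.14, 3.14, 3.14].

## Interface

Orientations are given as a rotation vector (axis times angle).
In Python, from bench import r, grab_frame, search_frame, cut_out, pinpoint gives the robot as it stands. The module is installed in compiled form; this text tells all that it offers.
- The arm moves only by the tool apply_moves, never from a script. Its argument "commands" is a list of rows, each a list of 7 numbers: the finger opening in mm, from 0 to 85.4, then the shift along the tool's x, y, z in mm, then the turn, a rotation vector about the tool's x, y, z in rad. A call has 1 to 20 rows; each row is the pose to reach, as a shift and turn from the pose commanded when the call began, along the tool's axes at that moment; what a row does not reach only later rows make up. A row lasts 1/10 s, in which the tool goes at most 50 mm and 8.59 degrees, less where a joint would pass 70% of its speed; a pose out of reach is approached as far as the arm can. A call with a gripper value outside its range is refused whole. The fingers move at their own pace and stop on an object; "force" is the grip in N (left out, the last holds). Time passes only in rows, so rows that repeat a pose let the fingers close. It gives the time, the measured TCP pose, the force and the opening at its end, in the units of the state.
- r.get_obs(): the state, without advancing time (a new reading comes with each control period).
- grab_frame(name): name is "scene" or "top" or "wrist"; returns a dict with "pixels" (400x640x3 uint8, red, green, blue), "mtx" (3x3 intrinsics, pixels), "position" and "rotation" of the camera in the world; the wrist camera has in their place "T_tool_cam" (4x4, takes a point from camera to tool coordinates, whose origin is the TCP and whose axes are the tool frame's). Camera axes: x right, y down, z forward; pixel columns grow to the right and rows downward; lengths in m; the calibration is good to about 2 mm. A picture is of the moment at which its call begins: read the wrist's pose just before it. There is no depth.
- r.hand_in(): hands the job in, once; it reports no verdict.
Trained networks look in the newest picture that a camera, given by its name, has taken for a name from the list of things; names that differ only in an ending like _2 or _b are one class to them, and where a whole thing is asked for, a point or a joint stands for the part that bears it (a point fixed in the world has none). Each returns a list of dicts, best first, with "confidence" (0 to 1); they miss things now and then, are a little off and sometimes report something else, mostly with a low value. They report only what shows in the picture. A call takes as long as a camera call. They do not tell look-alikes from the thing itself.
- search_frame(label, camera): "point" ([column, row] as shares, 0 to 1, of the picture: columns of its width, rows of its height, amid what is visible of it).
- cut_out(label, camera): "pixels" (400x640 bool, what is visible of it) and "point" ([column, row] as shares, 0 to 1, of the picture: columns of its width, rows of its height, amid what is visible of it).
- pinpoint(label, camera): "point" ([column, row] as shares, 0 to 1, of the picture: columns of its width, rows of its height: a listed point, or the origin of a listed thing).
The state is a dict: "clock": time; "joints": joint angles; "qvel": joint speeds; "tau": joint torques, N m; "tcp_pos": TCP position; "orientation": TCP orientation; "contact_force": force on the tool from outside, world axes, zero at the start; "moment": the same for the moment, N m; "grip_width": finger opening in m.
Only numpy, scipy, OpenCV 4.12 (cv2) and the standard library are available. Lean on these libraries where they do the work, as an engineer would, in place of code of your own. Each camera call takes 0.05 s, during which the arm holds its last target.

## Working session

There is one attempt and no reset: what is moved stays moved. The work goes in short steps, Python scripts to look and compute and a tool call to move; the robot and the scene stay as the last step left them, time stands still between calls to the robot, and variables do not carry over. Pictures are saved under pics/ and viewed, and the job is handed in when it is done.

Besides the shell and the picture viewer there is one more tool, called after ">>>" by a JSON object that holds its "fn" and its "kwargs". apply_moves: Moves the arm, as the interface text tells. Its arguments: {"type":"object","properties":{"commands":{"type":"array"},"force":{"type":"number"}},"required":["commands"]}

```bash
ls; mkdir -p pics; cat > h.py <<'E'
import numpy as np, cv2
from scipy.spatial.transform import Rotation as R
from bench import r, grab_frame, search_frame, cut_out, pinpoint
def save(f,name,crop=None,scale=1):
    im=f["pixels"][:,:,::-1]
    if crop: im=im[crop[1]:crop[3],crop[0]:crop[2]]
    if scale!=1: im=cv2.resize(im,None,fx=scale,fy=scale,interpolation=cv2.INTER_CUBIC)
    cv2.imwrite("pics/"+name,im)
def campose(f,obs=None):
    if "position" in f:
        rot=np.array(f["rotation"]); 
        if rot.shape!=(3,3): rot=R.from_rotvec(rot).as_matrix() if rot.size==3 else R.from_quat(rot).as_matrix()
        return np.array(f["position"]),rot
    T=np.eye(4);T[:3,:3]=R.from_rotvec(obs["orientation"]).as_matrix();T[:3,3]=obs["tcp_pos"]
    W=T@np.array(f["T_tool_cam"]); return W[:3,3],W[:3,:3]
def ray(f,uv,obs=None):
    p,rot=campose(f,obs); K=np.array(f["mtx"])
    d=rot@np.linalg.inv(K)@np.array([uv[0],uv[1],1.]); return p,d/np.linalg.norm(d)
def onz(f,uv,z,obs=None):
    p,d=ray(f,uv,obs); return p+d*(z-p[2])/d[2]
def tri(rays):
    A=np.zeros((3,3));b=np.zeros(3)
    for p,d in rays:
        M=np.eye(3)-np.outer(d,d);A+=M;b+=M@p
    x=np.linalg.solve(A,b); return x,[np.linalg.norm((np.eye(3)-np.outer(d,d))@(x-p)) for p,d in rays]
def proj(f,X,obs=None):
    p,rot=campose(f,obs);c=rot.T@(np.array(X)-p);q=np.array(f["mtx"])@c;return q[:2]/q[2]
E
python3 - <<'E'
from h import *
o=r.get_obs();print(o, r.tcp_to_grasp)
for n in("scene","top","wrist"):
    f=grab_frame(n);save(f,f"a_{n}.png")
    print(n,f["mtx"],f.get("position"),f.get("rotation"),f.get("T_tool_cam"))
E
```

```text
pics
{'clock': 0.0, 'joints': array([ 1.04293027,  0.47778954,  0.02231836,  1.55645113, -0.01152691,
        1.10928297, -0.08311753]), 'qvel': array([ 0.00054378, -0.00157311, -0.00020092,  0.00155429, -0.00098802,
        0.0025861 ,  0.00054536]), 'tau': array([-1.11039011e-03, -5.96442211e+01,  1.60784908e+00, -2.81193978e+01,
        1.24910264e-02,  9.27687564e-03, -8.49998344e-06]), 'tcp_pos': array([ 0.2748606 , -0.61585981,  0.2303325 ]), 'orientation': array([ 1.99008473,  0.42581343, -1.99104728]), 'contact_force': array([-0.25507494, -0.39006688,  0.83841881]), 'moment': array([ 0.04701019, -0.02645416, -0.01193647]), 'grip_width': 0.08515466172254903} 0.0187
scene [[363.81924199   0.         321.12749828]
 [  0.         363.81924199 196.37734736]
 [  0.           0.           1.        ]] [0.84608716 0.39859772 1.03163265] [-0.96639768 -2.69122908  0.74133826] None
top [[404.95970576   0.         320.10535372]
 [  0.         404.95970576 200.68050469]
 [  0.           0.           1.        ]] [ 0.30548345 -0.02176405  1.38167955] [-2.16156921  2.13347313 -0.15079322] None
wrist [[292.74275401   0.         318.72461969]
 [  0.         292.74275401 202.68325707]
 [  0.           0.           1.        ]] None None [[-1.31214028e-03 -3.10723456e-01  9.50499454e-01 -1.43604740e-01]
 [ 9.99998999e-01  9.50667516e-05  1.41155098e-03 -7.01050290e-04]
 [-5.28962895e-04  9.50500355e-01  3.10723020e-01 -8.07848592e-02]
 [ 0.00000000e+00  0.00000000e+00  0.00000000e+00  1.00000000e+00]]
```

View pics/a_scene.png

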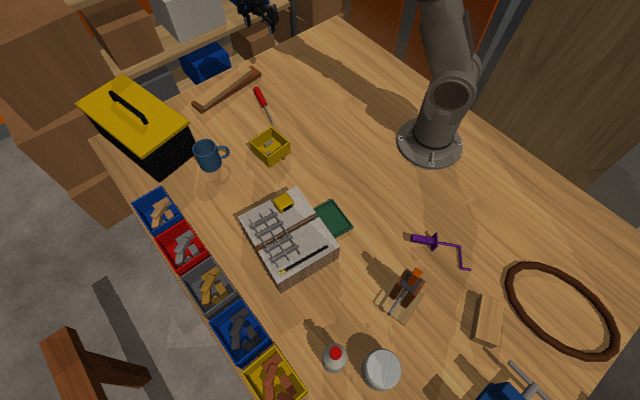

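View pics/a_top.png

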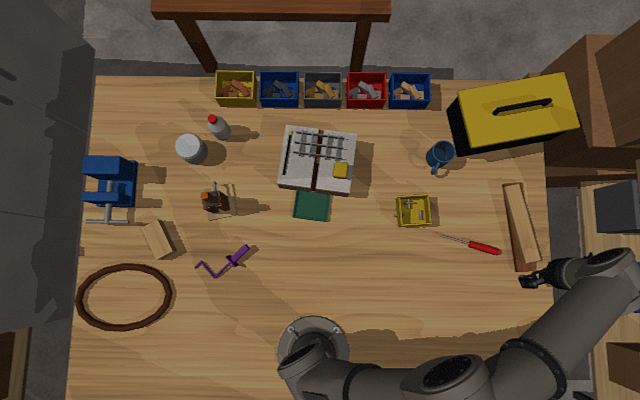

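View pics/a_wrist.png

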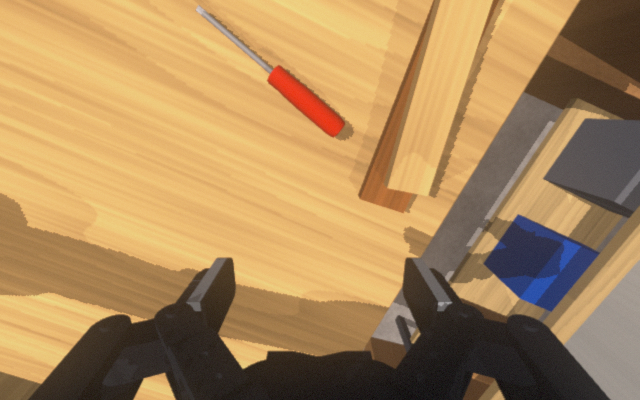

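```bash
python3 - <<'E'
from h import *
for c in ("scene","top"):
    f=grab_frame(c)
    for l in ("stack","strip_bend","lattice_edge","tray","plate_center","rod_grip","rod_toe","stand","stand_seat","pencil","tape"):
        d=pinpoint(l,c)
        print(c,l,[(np.round(np.array(x["point"])*[640,400],1).tolist(),round(x["confidence"],2)) for x in d[:3]])
print(r.get_obs()["clock"])
E
```

```text
scene stack [([314.7, 229.1], 0.57)]
scene strip_bend [([291.1, 239.1], 0.98)]
scene lattice_edge [([286.6, 229.0], 0.64)]
scene tray [([326.2, 220.2], 0.81)]
scene plate_center []
scene rod_grip [([411.2, 276.5], 0.77), ([332.1, 361.9], 0.74), ([421.6, 237.1], 0.7)]
scene rod_toe [([472.4, 270.8], 0.87), ([384.7, 317.9], 0.64)]
scene stand [([385.6, 313.5], 0.65), ([400.1, 296.8], 0.57)]
scene stand_seat [([416.0, 279.3], 0.93)]
scene pencil [([268.0, 151.4], 0.65), ([304.1, 260.4], 0.52), ([333.0, 359.9], 0.51)]
scene tape [([281.8, 206.7], 0.68)]
top stack [([310.5, 194.0], 0.77)]
top strip_bend [([315.7, 161.5], 0.72), ([209.1, 199.4], 0.4)]
top lattice_edge [([321.6, 154.0], 0.66)]
top tray [([310.5, 205.0], 0.91), ([317.5, 160.8], 0.52)]
top plate_center [([432.3, 159.0], 0.69), ([320.9, 157.9], 0.52), ([410.9, 215.0], 0.17)]
top rod_grip [([208.8, 194.8], 0.74), ([241.5, 250.8], 0.71), ([219.7, 130.2], 0.18)]
top rod_toe [([217.1, 178.4], 0.77), ([194.9, 267.3], 0.57)]
top stand [([222.4, 206.4], 0.97)]
top stand_seat [([208.8, 198.3], 0.81), ([309.4, 204.6], 0.46)]
top pencil [([286.3, 154.5], 0.48)]
top tape [([342.5, 172.2], 0.47)]
1.35
```

The top view shows the stack at about (318,160), the stand at (215,200), and the tray at (312,205). There are two rod-like things. The orange-handled one hangs in the stand at top (209,195), scene (411,277). The purple one lies on the bench at top (238,252), scene (422,238), and is the look-alike to leave alone. I'll confirm this in enlarged crops.

```bash
python3 - <<'E'
from h import *
f=grab_frame("scene");save(f,"b_scene_stand.png",(360,220,480,330),6)
save(f,"b_scene_stack.png",(225,170,365,300),5)
f=grab_frame("top");save(f,"b_top_stand.png",(180,165,270,285),5)
save(f,"b_top_stack.png",(270,115,370,230),5)
E
```

```text
(no output)
```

View pics/b_scene_stand.png

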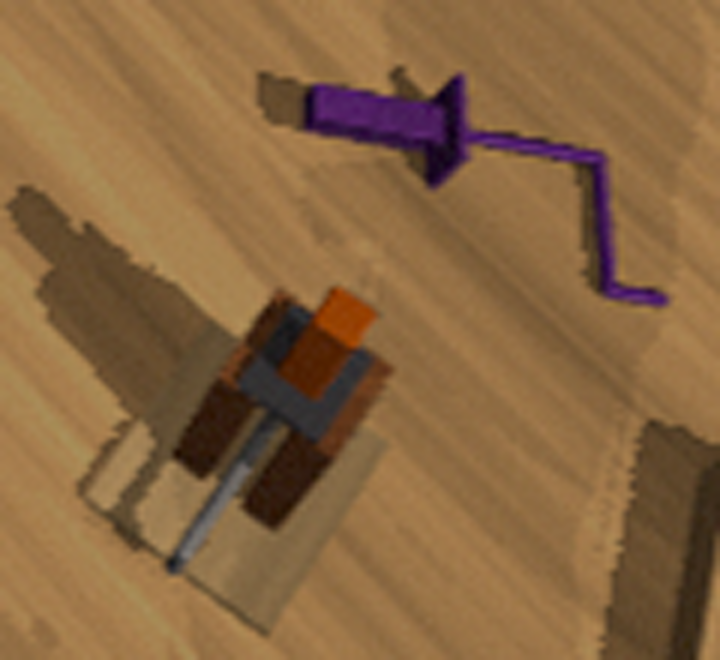

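View pics/b_scene_stack.png

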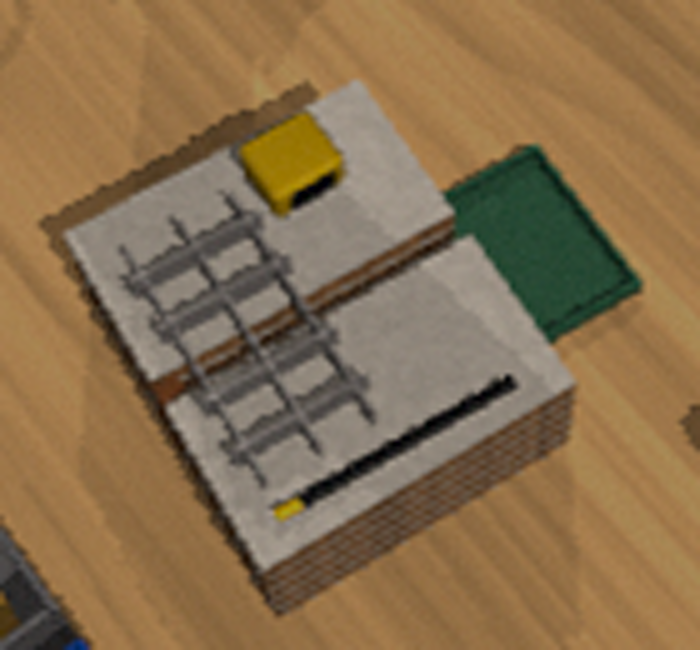

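View pics/b_top_stand.png

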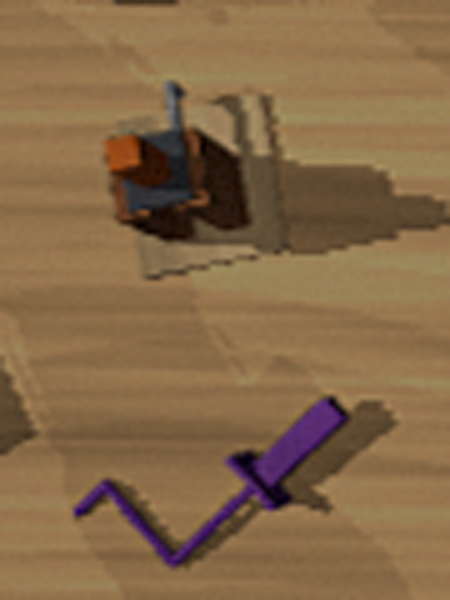

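View pics/b_top_stack.png

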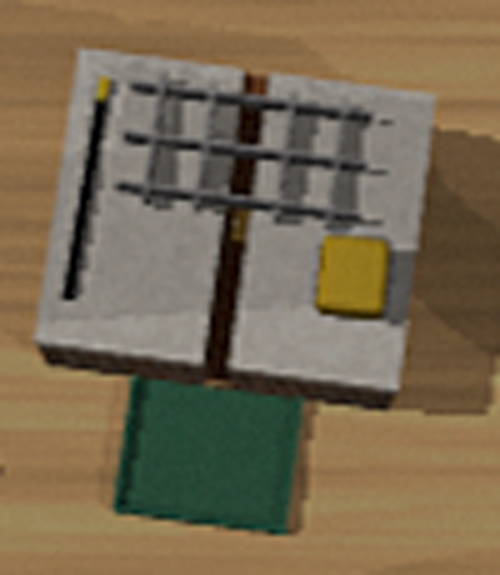

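The orange rod hangs in the stand with its foot pointing away from the robot. The purple one lies loose on the bench, so the orange one is mine. In the top crop the plate shows in the gap at about (318,160), just before the lattice. Next I'll fit the stack and stand poses from corners.

```bash
python3 - <<'E'
from h import *
o=r.get_obs();print("tool axes",R.from_rotvec(o["orientation"]).as_matrix().round(3).tolist())
ft=grab_frame("top");fs=grab_frame("scene")
c=lambda x,y:(270+x/5,115+y/5)
for n,p in dict(BL=(78,48),BR=(437,95),FL=(37,342),FR=(399,390)).items():
    print("top",n,onz(ft,c(*p),.09).round(4))
c2=lambda x,y:(225+x/5,170+y/5)
for n,p in dict(BR=(65,232),FR=(358,80),FL=(578,382),BL=(270,572)).items():
    print("scene",n,onz(fs,c2(*p),.09).round(4))
for n,p in dict(gapB=(257,73),gapF=(216,366)).items(): print("top",n,onz(ft,c(*p),.09).round(4))
print("plate",onz(ft,(318,160.5),.028), "pin",onz(ft,(320.9,157.9),.026))
# rod
print("grip tri",tri([ray(ft,(208.8,194.8)),ray(fs,(411.2,276.5))]))
print("seat tri",tri([ray(ft,(208.8,198.3)),ray(fs,(416.0,279.3))]))
print("toe",onz(ft,(217.1,178.4),.022),onz(fs,(384.7,317.9),.022))
print("stand",onz(ft,(222.4,206.4),0),onz(fs,(400.1,296.8),0))
print("handle top",onz(ft,(180+123/5,165+154/5),.205),onz(fs,(360+346/6,220+316/6),.205))
E
```

```text
tool axes [[0.0, 0.407, -0.913], [-0.0, -0.913, -0.407], [-1.0, 0.0, -0.0]]
top BL [0.7422 0.0985 0.09  ]
top BR [ 0.7131 -0.1392  0.09  ]
top FL [0.5441 0.1201 0.09  ]
top FR [ 0.5156 -0.1146  0.09  ]
scene BR [ 0.7117 -0.1334  0.09  ]
scene FR [ 0.5154 -0.1084  0.09  ]
scene FL [0.5426 0.1277 0.09  ]
scene BL [0.739  0.1057 0.09  ]
top gapB [ 0.7266 -0.0202  0.09  ]
top gapF [0.5298 0.0038 0.09  ]
plate [ 0.63699631 -0.00989361  0.028     ] pin [ 0.64676001 -0.01970453  0.026     ]
grip tri (array([0.48994098, 0.31877312, 0.17355957]), [np.float64(0.0019261868890223398), np.float64(0.0019261868890223287)])
seat tri (array([0.48023292, 0.32662647, 0.15470007]), [np.float64(0.005461630712463668), np.float64(0.0054616307124636596)])
toe [0.57128292 0.33417625 0.022     ] [0.56570544 0.34028103 0.022     ]
stand [0.47783036 0.31690841 0.        ] [0.48462718 0.32536716 0.        ]
handle top [0.48297541 0.32047283 0.205     ] [0.483228   0.32650641 0.205     ]
```

```bash
cat >> h.py <<'E'
def tgt(pos,yaw,obs=None,cmd=None):
    """shift mm + turn for tool-down pose with tool y at world yaw"""
    o=obs or r.get_obs()
    Rc=R.from_rotvec(o["orientation"]).as_matrix(); p=np.array(o["tcp_pos"])
    y=np.array([np.cos(yaw),np.sin(yaw),0]);x=np.array([0,0,-1.]);z=np.cross(x,y)
    Rt=np.stack([x,y,z],1)
    s=Rc.T@(np.array(pos)-p)*1000; w=R.from_matrix(Rc.T@Rt).as_rotvec()
    print("now",p.round(4),"yaw",round(float(np.arctan2(Rc[1,1],Rc[0,1])),4),"tilt",np.degrees(np.arccos(-Rc[2,0])).round(2),"shift",s.round(1).tolist(),"turn",w.round(4).tolist()); return s,w
E
python3 -c "
from h import *
tgt([.275,-.616,.42],-1.1513);tgt([.60,0,.42],-.117)"
```

```text
now [ 0.2751 -0.6164  0.2313] yaw -1.151 tilt 0.0 shift [-188.7, -0.4, -0.1] turn [0.0003, -0.0, -0.0001]
now [ 0.2751 -0.6164  0.2313] yaw -1.151 tilt 0.0 shift [-188.7, -430.5, -547.9] turn [-1.034, 0.0, -0.0001]
```

>>> {"fn": "apply_moves", "kwargs": {"commands": [[85,-100,0,0,0,0,0],[85,-190,-30,-40,-0.1,0,0],[85,-190,-430,-548,-1.034,0,0],[85,-190,-430,-548,-1.034,0,0],[85,-190,-430,-548,-1.034,0,0],[85,-190,-430,-548,-1.034,0,0],[85,-190,-430,-548,-1.034,0,0],[85,-190,-430,-548,-1.034,0,0],[85,-190,-430,-548,-1.034,0,0],[85,-190,-430,-548,-1.034,0,0],[85,-190,-430,-548,-1.034,0,0],[85,-190,-430,-548,-1.034,0,0],[85,-190,-430,-548,-1.034,0,0],[85,-190,-430,-548,-1.034,0,0],[85,-190,-430,-548,-1.034,0,0],[85,-190,-430,-548,-1.034,0,0],[85,-190,-430,-548,-1.034,0,0],[85,-190,-430,-548,-1.034,0,0],[85,-190,-430,-548,-1.034,0,0]], "force": 80}}

```text
clock: 3.45
tcp_pos: [0.6, -0.002, 0.4211]
orientation: [1.295, 1.15, -1.297]
contact_force: [0.5, -0.1, -0.0]
grip_width: 0.0853
```

```bash
python3 - <<'E'
from h import *
o=r.get_obs();print(o["clock"],o["joints"].round(3),o["contact_force"].round(2));tgt([.60,0,.42],-.117,o)
f=grab_frame("wrist");save(f,"c_wrist.png")
for l in ("stack","strip_bend","lattice_edge","tray","plate_center"):
    print(l,[(np.round(np.array(x["point"])*[640,400],1).tolist(),round(x["confidence"],2)) for x in pinpoint(l,"wrist")[:3]])
E
```

```text
3.45 [ 0.298  0.283 -0.52   1.441  0.141  1.455 -0.34 ] [ 0.53 -0.14 -0.05]
now [ 0.6    -0.002   0.4211] yaw -0.119 tilt 0.06 shift [1.1, -0.3, -2.0] turn [-0.002, 0.001, 0.0003]
stack [([281.5, 148.8], 0.63)]
strip_bend [([334.9, 150.9], 0.87), ([340.3, 95.6], 0.38)]
lattice_edge [([343.3, 158.5], 0.58)]
tray [([255.5, 147.8], 0.67)]
plate_center [([340.9, 153.1], 0.64)]
```

View pics/c_wrist.png

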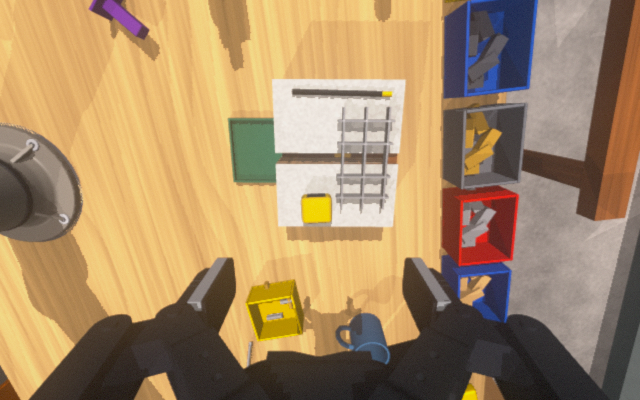

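The wrist view shows the gap running horizontally at row ~158, the tray at (253,150), the lattice at columns 342 to 388, and the pencil and tape on the panels. I'll put the camera above the gap and closer.

```bash
python3 -c "
from h import *
tgt([.62,-.086,.27],-.117)"
```

```text
now [ 0.6001 -0.0013  0.4214] yaw -0.1184 tilt 0.02 shift [151.5, 29.7, 81.8] turn [-0.0014, 0.0003, -0.0002]
```

>>> {"fn": "apply_moves", "kwargs": {"commands": [[85,150,30,82,0,0,0],[85,150,30,82,0,0,0],[85,150,30,82,0,0,0],[85,150,30,82,0,0,0],[85,150,30,82,0,0,0],[85,150,30,82,0,0,0],[85,150,30,82,0,0,0]]}}

```text
clock: 4.45
tcp_pos: [0.6216, -0.0837, 0.2737]
orientation: [1.296, 1.15, -1.291]
contact_force: [-0.0, 1.3, 0.5]
grip_width: 0.0851
```

```bash
python3 - <<'E'
from h import *
o=r.get_obs();print(o["clock"],o["tcp_pos"].round(4),o["joints"].round(3),o["contact_force"].round(2))
f=grab_frame("wrist");save(f,"d_wrist.png")
import pickle;pickle.dump((o,f),open("d.pkl","wb"))
save(f,"d_gap.png",(180,80,460,200),2.8)
for l in ("stack","strip_bend","lattice_edge","tray","plate_center"):
    print(l,[(np.round(np.array(x["point"])*[640,400],1).tolist(),round(x["confidence"],2)) for x in pinpoint(l,"wrist")[:3]])
E
```

```text
4.45 [ 0.6216 -0.0837  0.2737] [ 0.389  0.403 -0.475  1.604  0.195  1.178 -0.244] [-0.01  1.31  0.45]
stack [([243.8, 105.4], 0.83), ([242.9, 318.6], 0.28)]
strip_bend [([315.1, 106.3], 0.67)]
lattice_edge [([326.2, 107.6], 0.56)]
tray [([204.6, 105.3], 0.73), ([323.6, 107.3], 0.45)]
plate_center [([328.8, 106.7], 0.66)]
```

View pics/d_wrist.png

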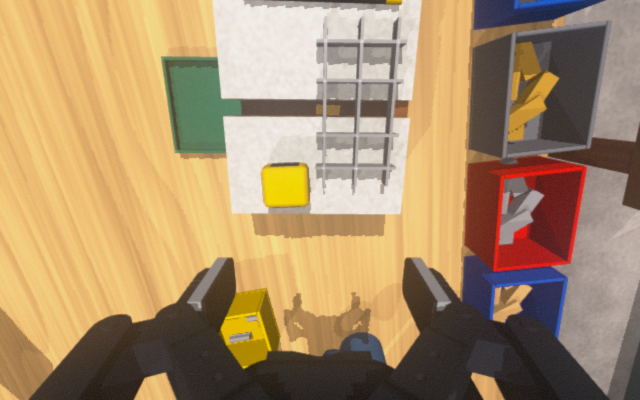

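View pics/d_gap.png

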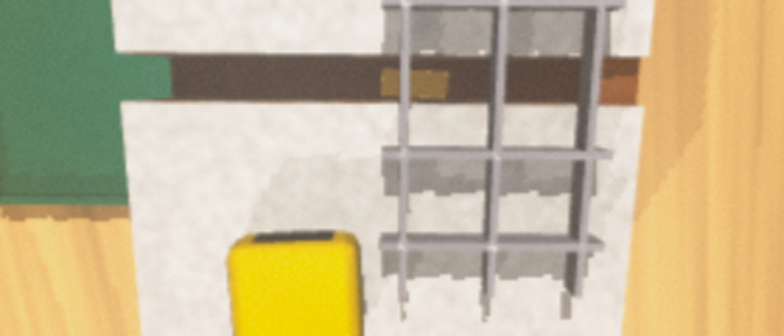

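```bash
python3 - <<'E'
from h import *
import pickle
o,f=pickle.load(open("d.pkl","rb"))
# subpixel edges: enhance: columns profile
im=cv2.cvtColor(f["pixels"],cv2.COLOR_RGB2GRAY).astype(float)
def edges_row(c0,c1,lo,hi):
    p=im[lo:hi,c0:c1].mean(1); g=np.diff(p); i=np.argmin(g);j=np.argmax(g)
    def sub(k):
        a,b,c=abs(g[k-1]),abs(g[k]),abs(g[k+1]); return lo+k+1+0.5*(a-c)/(a-2*b+c)-0.5
    return sub(i),sub(j)
pts=[]
for c in (250,265,280,295,308,350,375):
    u,l=edges_row(c-3,c+4,90,130)
    a=onz(f,(c,u),.09,o);b=onz(f,(c,l),.09,o); m=(a+b)/2
    pts.append(m); print(c,round(u,2),round(l,2),m.round(4),"w",np.linalg.norm(a-b).round(4))
pts=np.array(pts);k=np.polyfit(pts[:,0],pts[:,1],1);print("yaw",np.arctan(k[0]),"y at .53,.63",np.polyval(k,[.53,.63]))
for n,p in dict(FLpanelgap=(222,98.5),FRpanelgap=(224,116.5)).items(): print(n,onz(f,p,.09,o).round(4))
yaw=np.arctan(k[0])
ex=np.array([np.cos(yaw),np.sin(yaw),0]);
F=(onz(f,(221.5,98.5),.09,o)+onz(f,(224,116.5),.09,o))/2;print("front",F)
O=np.array([F[0],np.polyval(k,F[0]),0])
for n,p,z in (("plate a",(315.7,109),.028),("plate b",(340,109),.028),("lat1",(324.5,107.6),.11),("lat2",(359.5,107.6),.11),("lat3",(394,107.6),.11),("spacer front",(393,107),.09),("back panel end",(412,107),.09)):
    print(n,((onz(f,p,z,o)-O)@ex*1000).round(1))
for z in (.003,.01,.02,.03,.042): print("end z",z,((onz(f,(241.4,108),z,o)-O)@ex*1000).round(1))
print(O,yaw)
E
```

```text
250 98.59 115.73 [0.5597 0.0044 0.09  ] w 0.0174
265 98.58 115.86 [0.5756 0.0025 0.09  ] w 0.0175
280 98.71 116.3 [5.913e-01 4.000e-04 9.000e-02] w 0.0178
295 98.75 116.22 [ 0.6072 -0.0014  0.09  ] w 0.0177
308 98.92 116.39 [ 0.6209 -0.0032  0.09  ] w 0.0177
350 99.59 116.58 [ 0.6652 -0.0088  0.09  ] w 0.0172
375 99.59 116.77 [ 0.6917 -0.0119  0.09  ] w 0.0175
yaw -0.12305050524753867 y at .53,.63 [ 0.00803837 -0.00432916]
FLpanelgap [0.5321 0.0163 0.09  ]
FRpanelgap [ 0.5303 -0.0018  0.09  ]
front [0.53096844 0.00732288 0.09      ]
plate a 98.4
plate b 129.2
lat1 107.7
lat2 142.7
lat3 177.2
spacer front 181.0
back panel end 201.3
end z 0.003 -1.7
end z 0.01 0.1
end z 0.02 2.5
end z 0.03 5.0
end z 0.042 8.0
[0.53096844 0.0079186  0.        ] -0.12305050524753867
```

```bash
python3 -c "
from h import *
tgt([.49,.33,.38],.14)"
```

```text
now [ 0.6208 -0.0849  0.2721] yaw -0.1164 tilt 0.07 shift [-108.1, -177.9, -396.9] turn [-0.2564, 0.0002, -0.0012]
```

>>> {"fn": "apply_moves", "kwargs": {"commands": [[85,-60,-20,-20,0,0,0],[85,-108,-178,-397,-0.256,0,0],[85,-108,-178,-397,-0.256,0,0],[85,-108,-178,-397,-0.256,0,0],[85,-108,-178,-397,-0.256,0,0],[85,-108,-178,-397,-0.256,0,0],[85,-108,-178,-397,-0.256,0,0],[85,-108,-178,-397,-0.256,0,0],[85,-108,-178,-397,-0.256,0,0],[85,-108,-178,-397,-0.256,0,0],[85,-108,-178,-397,-0.256,0,0],[85,-108,-178,-397,-0.256,0,0],[85,-108,-178,-397,-0.256,0,0],[85,-108,-178,-397,-0.256,0,0]]}}

```text
clock: 6.15
tcp_pos: [0.491, 0.328, 0.379]
orientation: [1.108, 1.27, -1.109]
contact_force: [0.4, 0.4, 1.0]
grip_width: 0.085
```

```bash
python3 - <<'E'
from h import *
o=r.get_obs();print(o["clock"],o["tcp_pos"].round(4),o["joints"].round(3),o["contact_force"].round(2))
f=grab_frame("wrist");save(f,"e_wrist.png")
import pickle;pickle.dump((o,f),open("e.pkl","wb"))
for l in ("stand","stand_seat","rod_grip","rod_toe"):
    print(l,[(np.round(np.array(x["point"])*[640,400],1).tolist(),round(x["confidence"],2)) for x in pinpoint(l,"wrist")[:3]])
E
```

```text
6.15 [0.491 0.328 0.379] [-0.138  0.315 -0.722  1.526  0.211  1.381 -0.739] [0.43 0.36 0.96]
stand [([314.2, 154.8], 0.6)]
stand_seat [([310.1, 177.0], 0.71)]
rod_grip [([313.0, 179.5], 0.75), ([217.4, 188.5], 0.57), ([316.6, 305.3], 0.45)]
rod_toe [([191.1, 90.1], 0.97), ([357.4, 151.1], 0.77)]
```

View pics/e_wrist.png

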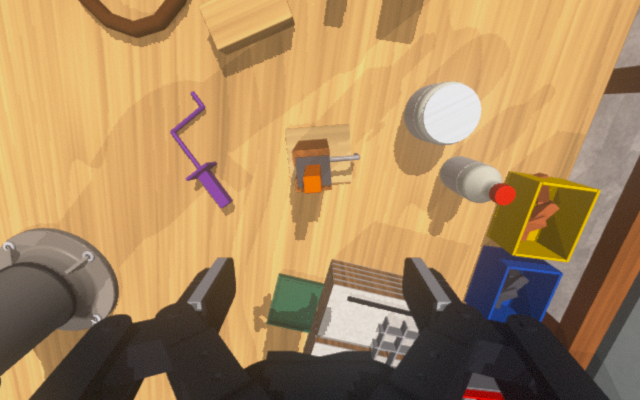

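```bash
python3 - <<'E'
from h import *
import pickle
o,f=pickle.load(open("e.pkl","rb"))
save(f,"e_crop.png",(270,110,380,205),7)
E
```

```text
(no output)
```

View pics/e_crop.png

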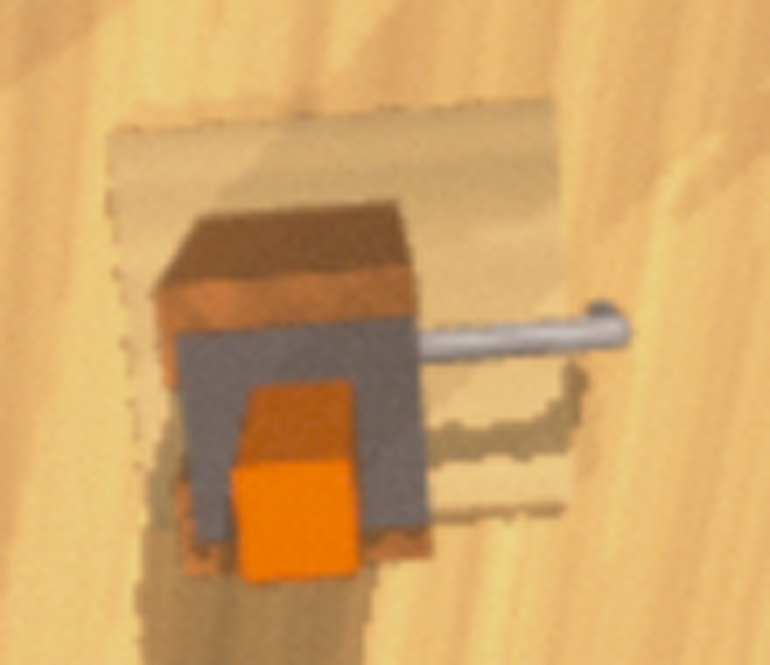

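```bash
python3 - <<'E'
from h import *
import pickle
o,f=pickle.load(open("e.pkl","rb"))
c=lambda p:(270+p[0]/7-.5+.07,110+p[1]/7-.5+.07)
def P(ps,z):
    q=np.array([onz(f,c(p),z,o) for p in ps]);return q
h=P([(233,463),(353,458),(360,577),(246,582)],.205);print(h.round(4),"mean",h.mean(0).round(4))
for e in((0,1),(1,2),(3,2)): d=h[e[1]]-h[e[0]];print(np.linalg.norm(d).round(4),np.arctan2(d[1],d[0]).round(4))
k=P([(157,287),(412,266),(432,555),(185,573)],.13);print("cheeks",k.round(4),k.mean(0).round(4))
for e in((0,1),(3,2),(0,3),(1,2)): d=k[e[1]]-k[e[0]];print(np.linalg.norm(d).round(4),np.arctan2(d[1],d[0]).round(4))
cc=P([(178,338),(415,318),(430,528)],.135);print("collar",cc.round(4),((cc[0]+cc[2])/2).round(4))
for e in((0,1),(1,2)): d=cc[e[1]]-cc[e[0]];print(np.linalg.norm(d).round(4),np.arctan2(d[1],d[0]).round(4))
b=P([(108,130),(553,98)],.0);d=b[1]-b[0];print("base",np.linalg.norm(d),np.arctan2(d[1],d[0]))
print("foot tip",P([(628,328)],.052))
E
```

```text
[[0.4734 0.3334 0.205 ]
 [0.4922 0.3368 0.205 ]
 [0.496  0.3175 0.205 ]
 [0.4779 0.3142 0.205 ]] mean [0.4849 0.3255 0.205 ]
0.019 0.1792
0.0196 -1.3752
0.0184 0.1823
cheeks [[0.4533 0.3478 0.13  ]
 [0.5008 0.3583 0.13  ]
 [0.5131 0.3026 0.13  ]
 [0.4649 0.2922 0.13  ]] [0.483  0.3252 0.13  ]
0.0487 0.2182
0.0493 0.2121
0.0568 -1.3643
0.0571 -1.3541
collar [[0.4586 0.3395 0.135 ]
 [0.5025 0.3494 0.135 ]
 [0.5115 0.3093 0.135 ]] [0.485  0.3244 0.135 ]
0.045 0.2209
0.0411 -1.352
base 0.11025530833376779 0.20625450564915188
foot tip [[0.55601852 0.34121505 0.052     ]]
```

Handle centre is (0.485,0.325) and yaw about 0.205. Its height and sizes (20 mm handle, 50 mm cheeks, 46x40 collar) match the description. I'll go for the grasp.

```bash
python3 -c "
from h import *
tgt([.4849,.325,.27],.205);tgt([.4849,.325,.155],.205)"
```

```text
now [0.4903 0.3292 0.3793] yaw 0.1381 tilt 0.01 shift [109.3, -6.0, 3.4] turn [-0.0669, 0.0001, -0.0]
now [0.4903 0.3292 0.3793] yaw 0.1381 tilt 0.01 shift [224.3, -6.0, 3.4] turn [-0.0669, 0.0001, -0.0]
```

>>> {"fn": "apply_moves", "kwargs": {"commands": [[85,50,-6,3.4,-0.067,0,0],[85,90,-6,3.4,-0.067,0,0],[85,110,-6,3.4,-0.067,0,0],[85,110,-6,3.4,-0.067,0,0],[85,110,-6,3.4,-0.067,0,0]]}}

```text
clock: 6.9
tcp_pos: [0.4849, 0.3258, 0.2701]
orientation: [1.057, 1.3, -1.056]
contact_force: [0.3, 0.1, 1.0]
grip_width: 0.0851
```

```bash
python3 - <<'E'
from h import *
o=r.get_obs();print(o["contact_force"].round(2));tgt([.4849,.325,.155],.205,o)
f=grab_frame("wrist");save(f,"f_wrist.png")
E
```

```text
[0.35 0.1  0.96]
now [0.4849 0.3258 0.2701] yaw 0.2059 tilt 0.04 shift [115.1, -0.2, 0.9] turn [0.0009, -0.0005, -0.0004]
```

View pics/f_wrist.png

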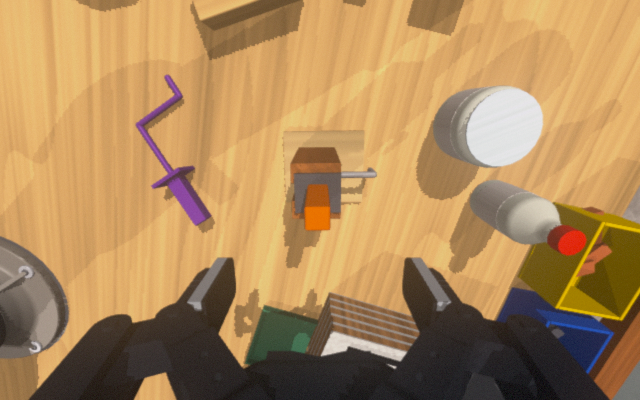

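The orange handle is centred between the fingers at (317,217), so I'll descend and grip.

>>> {"fn": "apply_moves", "kwargs": {"commands": [[85,40,0,0.8,0,0,0],[85,80,0,0.8,0,0,0],[85,105,0,0.8,0,0,0],[85,115,0,0.8,0,0,0],[85,115,0,0.8,0,0,0],[18,115,0,0.8,0,0,0],[10,115,0,0.8,0,0,0],[10,115,0,0.8,0,0,0],[10,115,0,0.8,0,0,0],[10,115,0,0.8,0,0,0],[10,115,0,0.8,0,0,0],[10,115,0,0.8,0,0,0],[10,115,0,0.8,0,0,0]], "force": 100}}

```text
clock: 8.25
tcp_pos: [0.4851, 0.3249, 0.155]
orientation: [1.057, 1.299, -1.056]
contact_force: [-1.2, -0.4, 5.3]
grip_width: 0.0187
```

```bash
python3 - <<'E'
from h import *
o=r.get_obs();print(o["contact_force"].round(2),o["grip_width"],o["clock"]);tgt([.4849,.325,.155],.205,o)
f=grab_frame("wrist");save(f,"g_wrist.png")
E
```

```text
[-1.19 -0.37  5.29] 0.018739189877407636 8.25
now [0.4851 0.3249 0.155 ] yaw 0.2059 tilt 0.05 shift [0.0, -0.2, -0.1] turn [0.0009, -0.0001, -0.0009]
```

View pics/g_wrist.png

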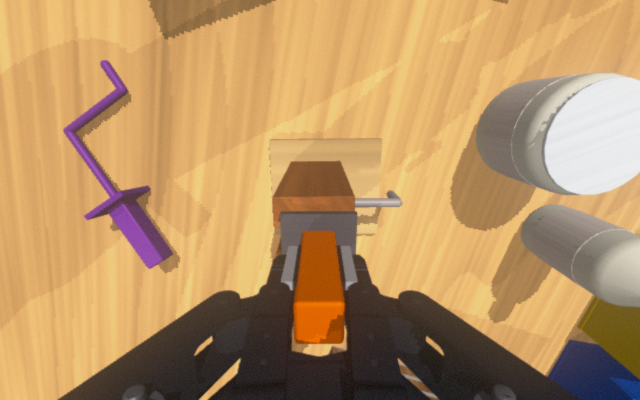

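>>> {"fn": "apply_moves", "kwargs": {"commands": [[10,-5,0,0,0,0,0],[10,-20,0,0,0,0,0],[10,-50,0,0,0,0,0],[10,-85,0,0,0,0,0],[10,-120,0,0,0,0,0],[10,-140,0,0,0,0,0],[10,-140,0,0,0,0,0],[10,-140,0,0,0,0,0]]}}

```text
clock: 9.1
tcp_pos: [0.4846, 0.3245, 0.2942]
orientation: [1.056, 1.299, -1.056]
contact_force: [-0.2, 0.1, -2.7]
grip_width: 0.0189
```

```bash
python3 - <<'E'
from h import *
o=r.get_obs();print(o["contact_force"].round(2),o["moment"].round(3),o["grip_width"],o["clock"]);tgt([.4849,.325,.155],.205,o)
f=grab_frame("wrist");save(f,"i_wrist.png")
import pickle;pickle.dump((o,f),open("i.pkl","wb"))
f2=grab_frame("scene");save(f2,"i_scene.png",(340,190,480,330),5)
for l in ("rod_grip","rod_toe"):
    print(l,[(np.round(np.array(x["point"])*[640,400],1).tolist(),round(x["confidence"],2)) for x in pinpoint(l,"wrist")[:3]])
E
```

```text
[-0.24  0.07 -2.67] [-0.022  0.031  0.009] 0.018864917611025343 9.1
now [0.4846 0.3245 0.2942] yaw 0.206 tilt 0.02 shift [139.2, 0.4, -0.5] turn [0.001, 0.0003, -0.0001]
rod_grip [([320.3, 274.5], 0.85), ([196.4, 197.2], 0.68)]
rod_toe [([390.7, 191.5], 0.89), ([174.7, 75.6], 0.66)]
```

View pics/i_wrist.png

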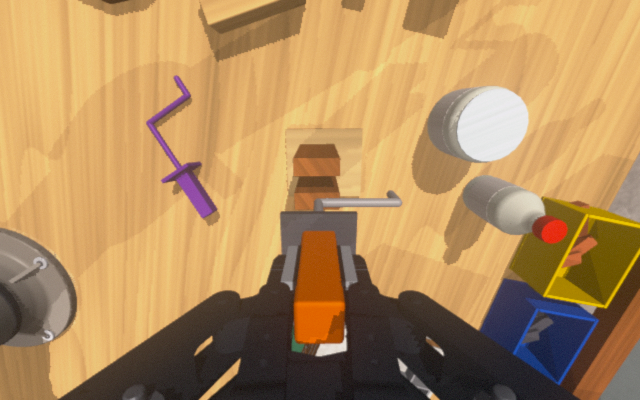

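View pics/i_scene.png

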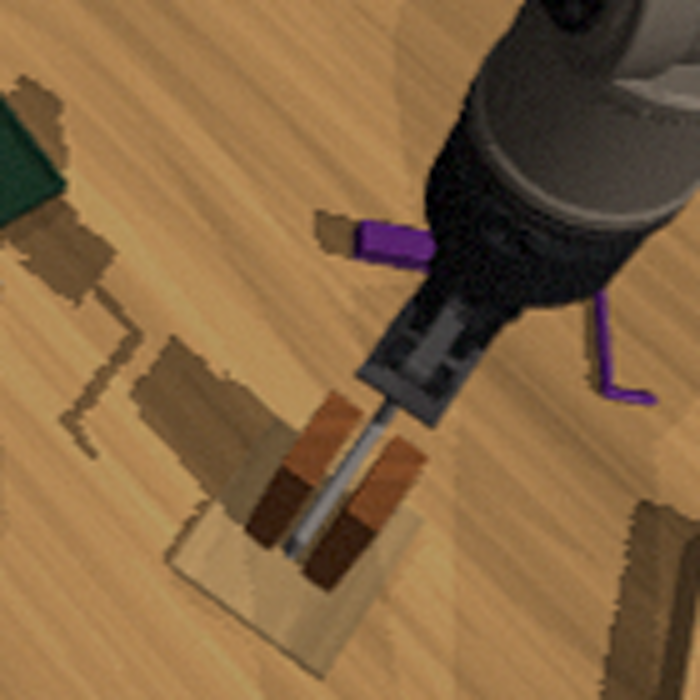

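The rod is out of the stand and held upright, with the foot in the wrist view running from (320,203) to the toe at (395,197). I'll measure its pose in the tool frame.

```bash
python3 - <<'E'
from h import *
import pickle
o,f=pickle.load(open("i.pkl","rb"))
save(f,"i_crop.png",(270,180,410,260),5.5)
E
```

```text
(no output)
```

View pics/i_crop.png

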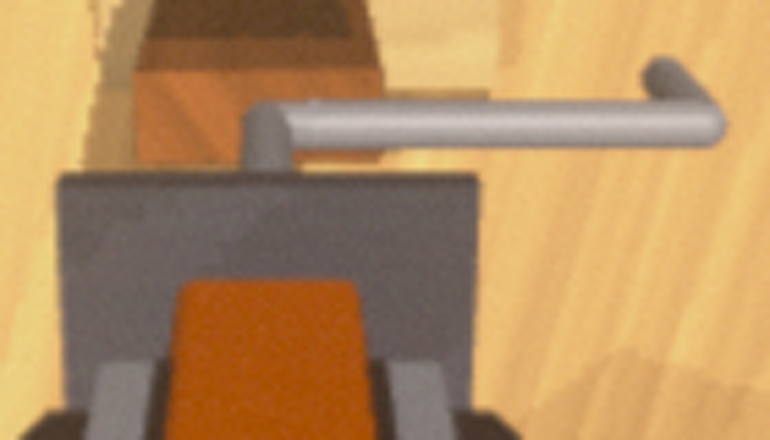

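```bash
python3 - <<'E'
from h import *
import pickle
o,f=pickle.load(open("i.pkl","rb"))
T=np.array(f["T_tool_cam"]);Ki=np.linalg.inv(f["mtx"])
c=lambda p:(270+p[0]/5.5-.5+.09,180+p[1]/5.5-.5+.09)
def P(p,X):
    u=c(p);d=T[:3,:3]@Ki@np.array([u[0],u[1],1]);q=T[:3,3];return q+d*(X-q[0])/d[0]
for n,p,X in (("foot a",(320,124),.103),("foot b",(690,123),.103),("foot tip right",(727,122),.103),("shaft left",(244,125),.103),
  ("collar L",(58,175),.020),("collar R",(478,175),.020),("collarL low",(64,405),.020),("collarR low",(473,405),.02),("toe tip",(655,72),.131)):
    print(n,(P(p,X)*1000).round(1))
E
```

```text
foot a [103.    9.   -0.2]
foot b [103.   68.6  -0.4]
foot tip right [103.   74.6  -0.6]
shaft left [103.   -3.2  -0. ]
collar L [ 20.  -22.  -21.5]
collar R [ 20.   23.4 -21.5]
collarL low [ 20.  -22.4   6.3]
collarR low [20.  24.   6.2]
toe tip [131.   69.3  -0.8]
```

```bash
cat >> h.py <<'E'
O=np.array([.53097,.0079,0]);YAW=-.123;TY=.0705;TZ=-.0005;TX=.133
def toe(obs=None):
    o=obs or r.get_obs();Rc=R.from_rotvec(o["orientation"]).as_matrix()
    w=np.array(o["tcp_pos"])+Rc@[TX,TY,TZ]; d=w-O;c,s=np.cos(YAW),np.sin(YAW)
    q=np.array([c*d[0]+s*d[1],-s*d[0]+c*d[1],d[2]])*1000
    print("t",round(float(o["clock"]),2),"toe stack mm",q.round(1),"F",np.round(o["contact_force"],2),"M",np.round(o["moment"],3),"yaw",round(float(np.arctan2(Rc[1,1],Rc[0,1])),4),"grip",round(float(o["grip_width"])*1000,2));return q
def toetgt(X,Z,Y=0,obs=None):
    c,s=np.cos(YAW),np.sin(YAW);ex=np.array([c,s,0]);ey=np.array([-s,c,0])
    p=O+ex*(X/1000-TY)+ey*(Y/1000)+np.array([0,0,Z/1000+TX]); z=np.array([s,-c,0]); p=p-z*TZ
    return tgt(p,YAW,obs)
E
python3 -c "
from h import *
toe();toetgt(90,150)"
```

```text
t 9.3 toe stack mm [-18.9 331.1 159.6] F [-0.7   0.27 -1.68] M [ 0.089  0.031 -0.037] yaw 0.206 grip 18.82
now [0.4842 0.3241 0.2928] yaw 0.206 tilt 0.16 shift [10.1, -0.6, 325.8] turn [0.329, 0.0014, 0.0024]
```

>>> {"fn": "apply_moves", "kwargs": {"commands": [[10,5,0,30,0.03,0,0],[10,5,0,70,0.1,0,0],[10,5,0,115,0.2,0,0],[10,5,0,160,0.27,0,0],[10,5,0,205,0.329,0,0],[10,5,0,250,0.329,0,0],[10,5,0,290,0.329,0,0],[10,5,0,315,0.329,0,0],[10,5,0,326,0.329,0,0],[10,5,0,326,0.329,0,0],[10,5,0,326,0.329,0,0],[10,5,0,326,0.329,0,0]]}}

```text
clock: 10.5
tcp_pos: [0.5511, 0.0081, 0.2893]
orientation: [1.297, 1.151, -1.296]
contact_force: [-0.6, 0.7, -1.9]
grip_width: 0.0186
```

```bash
python3 - <<'E'
from h import *
o=r.get_obs();toe(o);toetgt(90,130,0,o)
f=grab_frame("wrist");save(f,"j_wrist.png")
import pickle;pickle.dump((o,f),open("j.pkl","wb"))
o=r.get_obs();toe(o)
E
```

```text
t 10.5 toe stack mm [ 90.4   3.5 156.3] F [-0.6  0.7 -1.9] M [ 0.026 -0.005 -0.027] yaw -0.1196 grip 18.61
now [0.5511 0.0081 0.2893] yaw -0.1196 tilt 0.05 shift [26.3, -0.5, 3.2] turn [0.0034, -0.0009, 0.0003]
t 10.55 toe stack mm [ 90.5   3.2 156.3] F [-0.56  0.55 -0.95] M [ 0.016 -0.037  0.025] yaw -0.1198 grip 19.06
```

View pics/j_wrist.png

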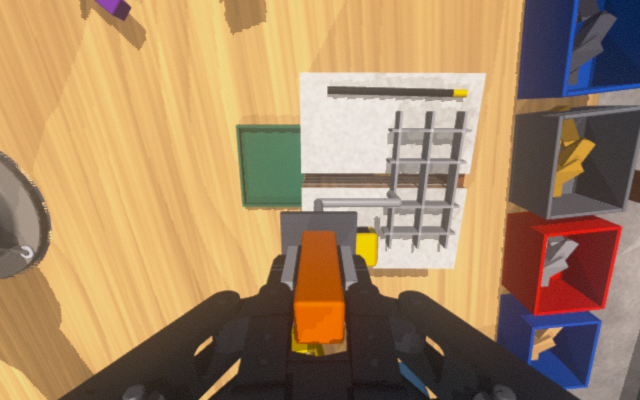

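```bash
python3 - <<'E'
from h import *
import pickle
o,f=pickle.load(open("j.pkl","rb"))
im=cv2.cvtColor(f["pixels"],cv2.COLOR_RGB2GRAY).astype(float)
pts=[]
for c in (310,325,340,355,370,383,405,445):
    p=im[165:197,c-3:c+4].mean(1);g=np.diff(p);i=np.argmin(g);j=i+8+np.argmax(g[i+8:i+18])
    def sub(k):
        a,b,cc=abs(g[k-1]),abs(g[k]),abs(g[k+1]);return 165+k+.5+.5*(a-cc)/(a-2*b+cc)
    a=onz(f,(c,sub(i)),.09,o);b=onz(f,(c,sub(j)),.09,o);m=(a+b)/2;pts.append(m)
    d=m-O;print(c,sub(i).round(1),sub(j).round(1),"w",(np.linalg.norm(a-b)*1000).round(1),"stack y mm",((-np.sin(YAW)*d[0]+np.cos(YAW)*d[1])*1000).round(2))
save(f,"j_crop.png",(290,150,490,220),4)
E
```

```text
310 172.8 187.2 w 17.7 stack y mm -0.21
325 172.8 187.2 w 17.8 stack y mm -0.19
340 172.8 187.2 w 17.7 stack y mm -0.07
355 172.8 187.4 w 18.0 stack y mm -0.15
370 172.8 187.4 w 18.1 stack y mm -0.09
383 172.8 187.4 w 18.1 stack y mm -0.04
405 173.2 187.4 w 17.6 stack y mm -0.18
445 173.5 187.5 w 17.5 stack y mm -0.2
```

View pics/j_crop.png

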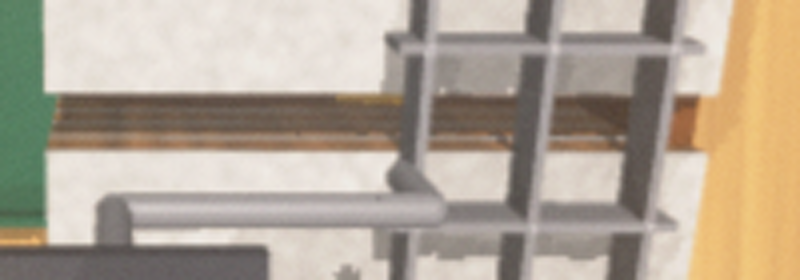

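The gap midline agrees to 0.2 mm between the two views. I'll correct the lateral offset, then lower.

>>> {"fn": "apply_moves", "kwargs": {"commands": [[10,20,-0.5,3.2,0.003,0,0],[10,45,-0.5,3.2,0.003,0,0],[10,56,-0.5,3.2,0.003,0,0],[10,56,-0.5,3.2,0.003,0,0],[10,56,-0.5,3.2,0.003,0,0],[10,56,-0.5,3.2,0.003,0,0]]}}

```text
clock: 11.15
tcp_pos: [0.5514, 0.003, 0.2346]
orientation: [1.302, 1.146, -1.299]
contact_force: [0.3, 0.1, -1.2]
grip_width: 0.0191
```

```bash
python3 - <<'E'
from h import *
o=r.get_obs();toe(o);toetgt(90,50,0,o)
f=grab_frame("wrist");save(f,"k_wrist.png",(270,130,510,280),3.3)
E
```

```text
t 11.15 toe stack mm [ 91.7  -2.  101.7] F [ 0.28  0.08 -1.17] M [-0.008 -0.001 -0.028] yaw -0.1256 grip 19.07
now [0.5514 0.003  0.2346] yaw -0.1256 tilt 0.12 shift [51.6, -1.5, -1.8] turn [-0.0026, -0.0005, -0.0021]
```

View pics/k_wrist.png

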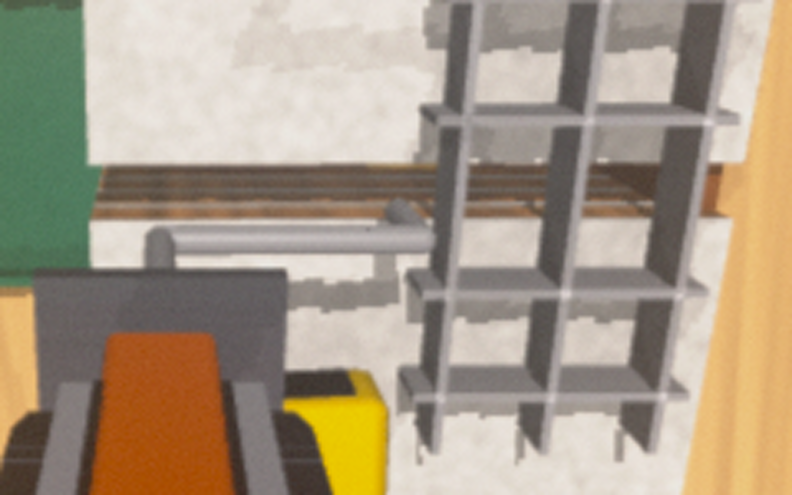

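```bash
python3 - <<'E'
from h import *
for i in range(4):
    grab_frame("wrist");toe()
toetgt(90,50,0)
E
```

```text
t 11.25 toe stack mm [ 91.5  -2.3 101.5] F [-0.98  0.16 -2.59] M [-0.077  0.036 -0.003] yaw -0.1259 grip 18.81
t 11.3 toe stack mm [ 91.3  -2.5 101.3] F [-0.18 -1.1  -2.83] M [-0.013 -0.01  -0.004] yaw -0.1261 grip 19.06
t 11.35 toe stack mm [ 91.1  -2.6 101.1] F [-0.12  0.37 -1.56] M [ 0.047 -0.024 -0.   ] yaw -0.1261 grip 19.1
t 11.4 toe stack mm [ 91.   -2.6 100.9] F [-0.14  0.   -1.24] M [-0.041  0.007 -0.002] yaw -0.1261 grip 18.78
now [0.5508 0.0026 0.2338] yaw -0.1261 tilt 0.05 shift [50.8, -0.9, -2.4] turn [-0.0031, -0.0, -0.0009]
```

>>> {"fn": "apply_moves", "kwargs": {"commands": [[10,0,-1,-2.6,-0.003,0,0],[10,0,-1,-2.6,-0.003,0,0],[10,0,-1,-2.6,-0.003,0,0],[10,0,-1,-2.6,-0.003,0,0],[10,0,-1,-2.6,-0.003,0,0],[10,0,-1,-2.6,-0.003,0,0],[10,0,-1,-2.6,-0.003,0,0],[10,0,-1,-2.6,-0.003,0,0]]}}

```text
clock: 12.2
tcp_pos: [0.5499, 0.0052, 0.2333]
orientation: [1.299, 1.148, -1.299]
contact_force: [-0.5, -0.4, -1.8]
grip_width: 0.0189
```

```bash
python3 - <<'E'
from h import *
toe();f=grab_frame("wrist");save(f,"l_wrist.png",(270,130,510,280),3.3);toe()
toetgt(90,50,0)
E
```

```text
t 12.2 toe stack mm [ 89.6   0.2 100.3] F [-0.54 -0.37 -1.81] M [-0.061  0.054  0.03 ] yaw -0.123 grip 18.85
t 12.25 toe stack mm [ 89.6   0.2 100.3] F [-0.01 -0.6  -2.06] M [0.027 0.025 0.004] yaw -0.123 grip 18.5
now [0.5499 0.0052 0.2333] yaw -0.123 tilt 0.0 shift [50.3, 0.4, 0.2] turn [-0.0, 0.0, -0.0001]
```

View pics/l_wrist.png

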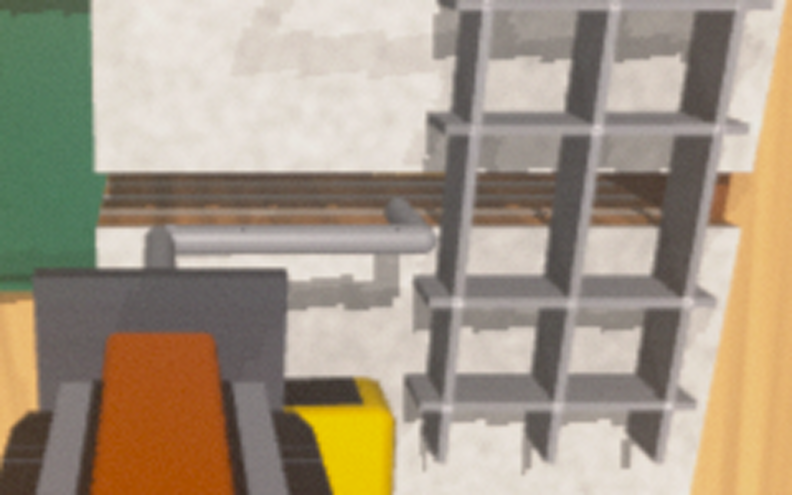

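>>> {"fn": "apply_moves", "kwargs": {"commands": [[10,10,0,0,0,0,0],[10,20,0,0,0,0,0],[10,28,0,0,0,0,0],[10,30,0,0,0,0,0],[10,30,0,0,0,0,0],[10,30,0,0,0,0,0]]}}

```text
clock: 12.85
tcp_pos: [0.5501, 0.0053, 0.2034]
orientation: [1.299, 1.148, -1.299]
contact_force: [-0.1, 0.1, -1.9]
grip_width: 0.0187
```

```bash
python3 - <<'E'
from h import *
toe();f=grab_frame("wrist");save(f,"m_wrist.png",(270,130,510,280),3.3);toe()
toetgt(90,45,0)
E
```

```text
t 12.85 toe stack mm [89.8  0.3 70.4] F [-0.05  0.14 -1.93] M [ 0.025 -0.021  0.005] yaw -0.1229 grip 18.69
t 12.9 toe stack mm [90.   0.3 70.6] F [ 0.48 -0.87 -1.5 ] M [0.055 0.043 0.035] yaw -0.123 grip 18.98
now [0.5502 0.0053 0.2036] yaw -0.123 tilt 0.04 shift [25.6, 0.1, 0.3] turn [0.0, -0.0002, -0.0006]
```

View pics/m_wrist.png

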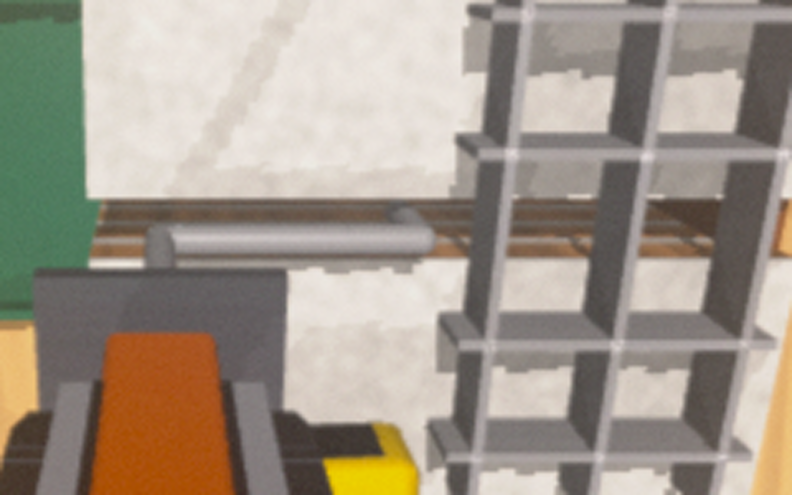

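>>> {"fn": "apply_moves", "kwargs": {"commands": [[10,8,0,0,0,0,0],[10,18,0,0,0,0,0],[10,26,0,0,0,0,0],[10,28,0,0,0,0,0],[10,28,0,0,0,0,0],[10,28,0,0,0,0,0]]}}

```text
clock: 13.5
tcp_pos: [0.55, 0.0053, 0.1754]
orientation: [1.299, 1.149, -1.299]
contact_force: [0.6, -0.2, -2.1]
grip_width: 0.019
```

```bash
python3 - <<'E'
from h import *
toe();f=grab_frame("wrist");save(f,"n_wrist.png",(270,130,510,280),3.3);toe()
toetgt(90,42,0)
E
```

```text
t 13.5 toe stack mm [89.8  0.3 42.4] F [ 0.59 -0.22 -2.12] M [0.033 0.062 0.001] yaw -0.123 grip 19.05
t 13.55 toe stack mm [90.   0.3 42.6] F [-1.2   0.15 -2.52] M [-0.011 -0.003 -0.024] yaw -0.123 grip 18.95
now [0.5502 0.0053 0.1756] yaw -0.123 tilt 0.03 shift [0.6, 0.1, 0.3] turn [-0.0, -0.0001, -0.0006]
```

View pics/n_wrist.png

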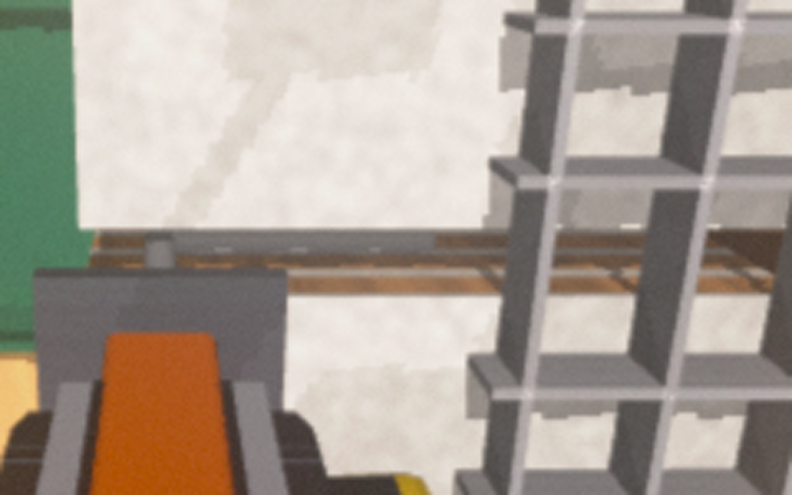

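>>> {"fn": "apply_moves", "kwargs": {"commands": [[10,0,10,0.2,0,0,0],[10,0,22,0.2,0,0,0],[10,0,34,0.2,0,0,0],[10,0,44,0.2,0,0,0],[10,0,50,0.2,0,0,0],[10,0,50,0.2,0,0,0],[10,0,50,0.2,0,0,0],[10,0,50,0.2,0,0,0]]}}

```text
clock: 14.35
tcp_pos: [0.599, -0.001, 0.1752]
orientation: [1.299, 1.149, -1.3]
contact_force: [0.1, 0.4, -1.6]
grip_width: 0.0191
```

```bash
python3 - <<'E'
from h import *
toe();f=grab_frame("wrist");save(f,"o_wrist.png",(240,130,480,280),3.3);toe()
toetgt(140,30,0)
f=grab_frame("top");save(f,"o_top.png",(270,115,370,230),5)
E
```

```text
t 14.35 toe stack mm [1.39e+02 1.00e-01 4.22e+01] F [ 0.14  0.42 -1.58] M [-0.004  0.045 -0.007] yaw -0.1227 grip 19.07
t 14.4 toe stack mm [139.1  -0.   42.3] F [ 0.37 -0.51 -1.27] M [-0.003  0.015  0.042] yaw -0.1228 grip 19.16
now [ 0.599  -0.001   0.1753] yaw -0.1228 tilt 0.02 shift [12.3, 0.9, 0.0] turn [0.0002, 0.0002, 0.0003]
```

View pics/o_wrist.png

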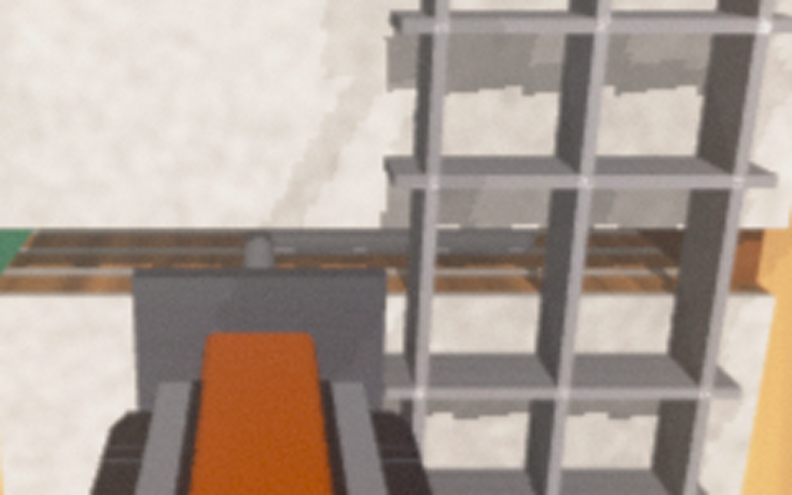

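View pics/o_top.png

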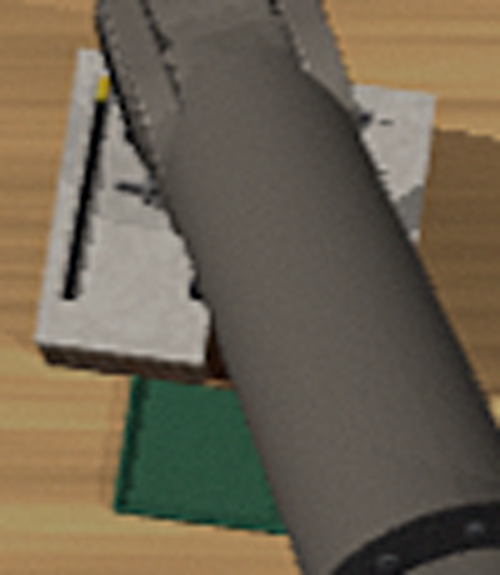

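>>> {"fn": "apply_moves", "kwargs": {"commands": [[10,5,1,0,0,0,0],[10,10,1,0,0,0,0],[10,13,1,0,0,0,0],[10,14,1,0,0,0,0],[10,14,1,0,0,0,0],[10,14,1,0,0,0,0],[10,14,1,0,0,0,0]]}}

```text
clock: 15.15
tcp_pos: [0.6006, -0.0012, 0.1615]
orientation: [1.299, 1.148, -1.299]
contact_force: [0.5, -0.5, -1.5]
grip_width: 0.0188
```

```bash
python3 - <<'E'
from h import *
toe()
for i in range(3): grab_frame("wrist");toe()
E
```

```text
t 15.15 toe stack mm [1.408e+02 1.000e-01 2.850e+01] F [ 0.47 -0.54 -1.53] M [-0.015  0.083 -0.07 ] yaw -0.123 grip 18.84
t 15.2 toe stack mm [140.8   0.   28.5] F [ 0.25 -0.54 -1.42] M [ 0.039  0.004 -0.01 ] yaw -0.123 grip 19.02
t 15.25 toe stack mm [140.8   0.   28.5] F [ 0.67  0.4  -3.18] M [-0.005  0.062 -0.014] yaw -0.123 grip 18.97
t 15.3 toe stack mm [140.7  -0.   28.5] F [ 0.11 -0.34 -1.96] M [-0.007  0.038 -0.012] yaw -0.123 grip 18.47
```

>>> {"fn": "apply_moves", "kwargs": {"commands": [[10,1,0,0,0,0,0],[10,2,0,0,0,0,0],[10,2.5,0,0,0,0,0],[10,2.5,0,0,0,0,0],[10,2.5,0,0,0,0,0]]}}

```text
clock: 15.8
tcp_pos: [0.6005, -0.0012, 0.1588]
orientation: [1.299, 1.149, -1.299]
contact_force: [-0.5, 0.1, -2.1]
grip_width: 0.019
```

```bash
python3 - <<'E'
from h import *
toe()
for i in range(2): grab_frame("wrist");toe()
E
```

```text
t 15.8 toe stack mm [140.6  -0.   25.8] F [-0.48  0.14 -2.06] M [0.023 0.038 0.003] yaw -0.123 grip 18.98
t 15.85 toe stack mm [140.6  -0.   25.8] F [-0.6   0.19 -2.01] M [ 0.002 -0.011  0.047] yaw -0.123 grip 18.65
t 15.9 toe stack mm [140.6   0.   25.8] F [ 0.23 -0.57 -1.85] M [ 0.01  -0.002  0.019] yaw -0.123 grip 18.84
```

>>> {"fn": "apply_moves", "kwargs": {"commands": [[10,0.5,0,0,0,0,0],[10,1,0,0,0,0,0],[10,1,0,0,0,0,0],[10,1,0,0,0,0,0]]}}

```text
clock: 16.3
tcp_pos: [0.6005, -0.0012, 0.1578]
orientation: [1.299, 1.149, -1.299]
contact_force: [1.2, 0.7, -2.2]
grip_width: 0.0193
```

```bash
python3 - <<'E'
from h import *
toe()
for i in range(2): grab_frame("wrist");toe()
E
```

```text
t 16.3 toe stack mm [140.6   0.   24.8] F [ 1.21  0.66 -2.17] M [ 0.076  0.014 -0.004] yaw -0.1229 grip 19.3
t 16.35 toe stack mm [140.6  -0.   24.8] F [-0.15  0.02 -2.27] M [ 0.015  0.022 -0.036] yaw -0.1231 grip 18.96
t 16.4 toe stack mm [140.6  -0.   24.8] F [ 0.51  0.12 -2.89] M [-0.008 -0.006 -0.016] yaw -0.123 grip 18.85
```

>>> {"fn": "apply_moves", "kwargs": {"commands": [[10,0.3,0,0,0,0,0],[10,0.5,0,0,0,0,0],[10,0.5,0,0,0,0,0]]}}

```text
clock: 16.7
tcp_pos: [0.6005, -0.0012, 0.1573]
orientation: [1.299, 1.148, -1.299]
contact_force: [0.0, 0.3, -2.6]
grip_width: 0.0189
```

```bash
python3 - <<'E'
from h import *
toe()
for i in range(2): grab_frame("wrist");toe()
E
```

```text
t 16.7 toe stack mm [140.6  -0.   24.3] F [ 0.03  0.27 -2.65] M [-0.001  0.001  0.022] yaw -0.123 grip 18.93
t 16.75 toe stack mm [140.6  -0.   24.3] F [-0.26  0.3  -1.64] M [ 0.002 -0.012  0.063] yaw -0.123 grip 18.85
t 16.8 toe stack mm [140.6  -0.   24.3] F [ 0.07  0.43 -2.41] M [-0.054 -0.002  0.058] yaw -0.123 grip 18.97
```

>>> {"fn": "apply_moves", "kwargs": {"commands": [[10,0.3,0,0,0,0,0],[10,0.5,0,0,0,0,0],[10,0.5,0,0,0,0,0]]}}

```text
clock: 17.1
tcp_pos: [0.6005, -0.0012, 0.157]
orientation: [1.299, 1.148, -1.299]
contact_force: [-0.8, 0.2, 0.0]
grip_width: 0.0187
```

```bash
python3 - <<'E'
from h import *
toe()
for i in range(2): grab_frame("wrist");toe()
E
```

```text
t 17.1 toe stack mm [140.7   0.   24. ] F [-0.84  0.21  0.02] M [-0.034  0.169 -0.003] yaw -0.123 grip 18.72
t 17.15 toe stack mm [140.7   0.   24. ] F [-1.   -0.53  0.47] M [-0.078  0.111 -0.042] yaw -0.123 grip 19.12
t 17.2 toe stack mm [140.7   0.   24. ] F [-1.1   0.02  0.54] M [-0.006  0.06  -0.067] yaw -0.123 grip 18.74
```

Contact is felt at toe z = 24.0 mm, exactly the given strip height, at about 2.5 N and roughly 10 N/mm stiffness. I'll drag lightly along the flat to X≈98.

>>> {"fn": "apply_moves", "kwargs": {"commands": [[10,-0.4,-1,0,0,0,0],[10,-0.4,-5,0,0,0,0],[10,-0.4,-9,0,0,0,0],[10,-0.4,-13,0,0,0,0],[10,-0.4,-17,0,0,0,0],[10,-0.4,-21,0,0,0,0],[10,-0.4,-25,0,0,0,0],[10,-0.4,-29,0,0,0,0],[10,-0.4,-33,0,0,0,0],[10,-0.4,-37,0,0,0,0],[10,-0.4,-40,0,0,0,0],[10,-0.4,-42,0,0,0,0],[10,-0.4,-42,0,0,0,0]]}}

```text
clock: 18.5
tcp_pos: [0.5585, 0.004, 0.1572]
orientation: [1.299, 1.149, -1.299]
contact_force: [-0.0, 0.5, -2.2]
grip_width: 0.0188
```

```bash
python3 - <<'E'
from h import *
toe()
f=grab_frame("wrist");save(f,"p_wrist.png",(270,130,510,280),3.3);toe()
f=grab_frame("scene");save(f,"p_scene.png",(225,170,365,300),5)
toe()
E
```

```text
t 18.5 toe stack mm [98.3 -0.  24.2] F [-0.01  0.53 -2.21] M [ 0.007 -0.018 -0.004] yaw -0.123 grip 18.75
t 18.55 toe stack mm [98.4 -0.1 24.2] F [ 0.79 -0.45 -1.05] M [ 0.016  0.026 -0.018] yaw -0.1231 grip 19.03
t 18.6 toe stack mm [98.6 -0.1 24.2] F [-0.38 -0.56 -1.56] M [0.023 0.09  0.005] yaw -0.1231 grip 19.08
```

View pics/p_wrist.png

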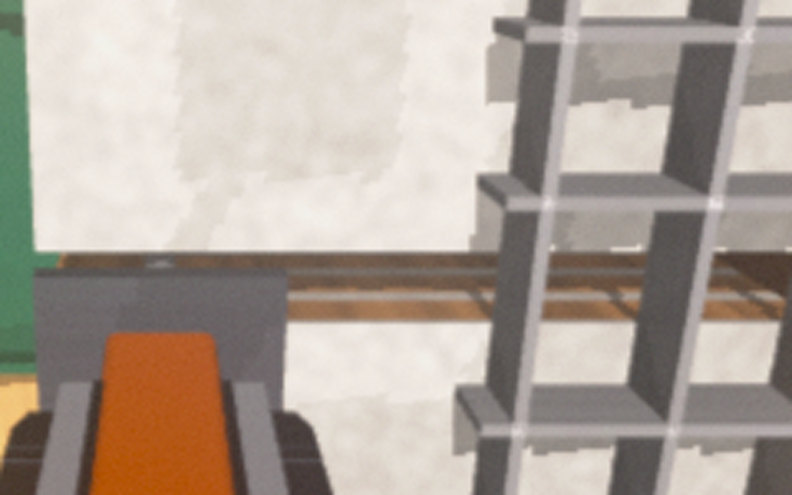

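View pics/p_scene.png

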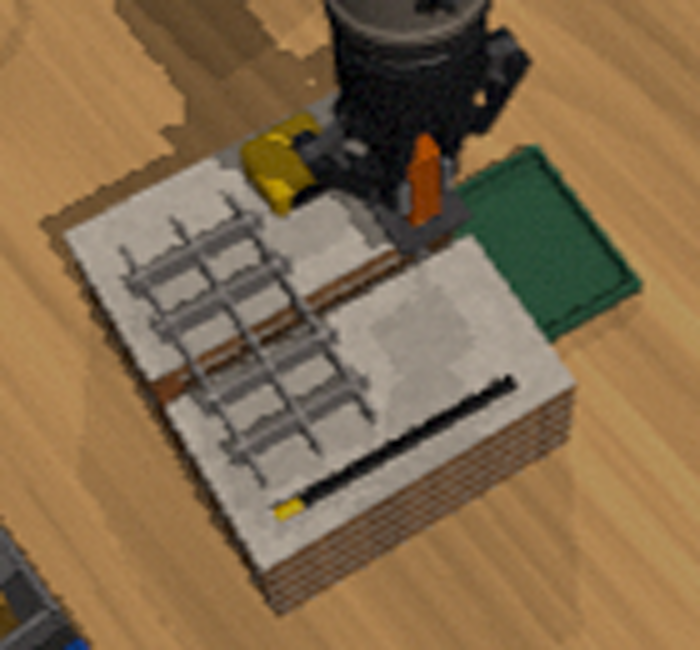

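>>> {"fn": "apply_moves", "kwargs": {"commands": [[10,-1.5,0,0,0,0,0],[10,-1.5,-3,0,0,0,0],[10,-1.5,-6,0,0,0,0],[10,-1.5,-6,0,0,0,0],[10,-1.5,-6,0,0,0,0]]}}

```text
clock: 19.1
tcp_pos: [0.5526, 0.0046, 0.1587]
orientation: [1.299, 1.149, -1.299]
contact_force: [0.4, -0.4, -2.2]
grip_width: 0.0189
```

```bash
cat > t.py <<'E'
from h import *
toe()
for i in range(2): grab_frame("wrist");toe()
E
python3 t.py
```

```text
t 19.1 toe stack mm [92.4 -0.1 25.7] F [ 0.44 -0.41 -2.22] M [-0.002 -0.002 -0.029] yaw -0.1229 grip 18.95
t 19.15 toe stack mm [92.5 -0.1 25.7] F [ 0.    0.1  -1.66] M [-0.023 -0.013  0.031] yaw -0.1231 grip 18.88
t 19.2 toe stack mm [92.6 -0.1 25.7] F [-0.46 -0.14 -2.16] M [0.029 0.079 0.013] yaw -0.123 grip 19.17
```

>>> {"fn": "apply_moves", "kwargs": {"commands": [[10,0.4,0,0,0,0,0],[10,0.6,0,0,0,0,0],[10,0.6,0,0,0,0,0]]}}

```text
clock: 19.5
tcp_pos: [0.5529, 0.0047, 0.1581]
orientation: [1.299, 1.148, -1.299]
contact_force: [0.1, -0.2, -1.8]
grip_width: 0.0191
```

```bash
python3 t.py
```

```text
t 19.5 toe stack mm [92.7  0.  25.1] F [ 0.08 -0.24 -1.81] M [0.016 0.079 0.006] yaw -0.123 grip 19.12
t 19.55 toe stack mm [92.7  0.  25.2] F [ 0.49  0.24 -1.54] M [-0.054 -0.011 -0.024] yaw -0.1231 grip 18.68
t 19.6 toe stack mm [92.7 -0.  25.1] F [ 0.32 -0.33 -2.15] M [-0.023 -0.039  0.025] yaw -0.123 grip 18.8
```

>>> {"fn": "apply_moves", "kwargs": {"commands": [[10,-0.4,-2.5,0,0,0,0],[10,-0.4,-4.7,0,0,0,0],[10,-0.4,-4.7,0,0,0,0]]}}

```text
clock: 19.9
tcp_pos: [0.5481, 0.0053, 0.1588]
orientation: [1.299, 1.148, -1.299]
contact_force: [0.3, -0.4, -0.1]
grip_width: 0.0186
```

```bash
python3 t.py
```

```text
t 19.9 toe stack mm [87.9  0.1 25.8] F [ 0.34 -0.42 -0.12] M [ 0.001 -0.003 -0.042] yaw -0.1229 grip 18.6
t 19.95 toe stack mm [87.8  0.1 25.8] F [-0.38 -0.28  0.31] M [ 0.086  0.051 -0.047] yaw -0.1229 grip 18.78
t 20.0 toe stack mm [87.9  0.1 25.7] F [-0.62  0.59  0.91] M [0.069 0.017 0.008] yaw -0.1229 grip 19.12
```

>>> {"fn": "apply_moves", "kwargs": {"commands": [[10,0.3,0,0,0,0,0],[10,0.5,0,0,0,0,0],[10,0.5,0,0,0,0,0]]}}

```text
clock: 20.3
tcp_pos: [0.5484, 0.0053, 0.1584]
orientation: [1.299, 1.148, -1.299]
contact_force: [-2.0, 0.5, 4.4]
grip_width: 0.0189
```

```bash
python3 t.py
```

```text
t 20.3 toe stack mm [88.1  0.1 25.4] F [-2.03  0.53  4.36] M [-0.004  0.271  0.03 ] yaw -0.123 grip 18.87
t 20.35 toe stack mm [88.1  0.1 25.4] F [-3.03 -0.13  5.07] M [ 0.006  0.235 -0.024] yaw -0.123 grip 18.95
t 20.4 toe stack mm [88.1  0.1 25.4] F [-1.97  0.06  4.54] M [ 0.061  0.317 -0.052] yaw -0.123 grip 18.97
```

>>> {"fn": "apply_moves", "kwargs": {"commands": [[10,-1.1,-0.5,0,0,0,0],[10,-1.8,-4,0,0,0,0],[10,-2.5,-8,0,0,0,0],[10,-2.85,-10,0,0,0,0],[10,-2.85,-10,0,0,0,0],[10,-2.85,-10,0,0,0,0]]}}

```text
clock: 21.0
tcp_pos: [0.5378, 0.0065, 0.1608]
orientation: [1.299, 1.149, -1.3]
contact_force: [0.0, -0.9, -0.2]
grip_width: 0.0191
```

```bash
python3 t.py
```

```text
t 21.0 toe stack mm [77.4 -0.1 27.7] F [ 0.04 -0.91 -0.21] M [0.026 0.116 0.01 ] yaw -0.1229 grip 19.08
t 21.05 toe stack mm [77.5 -0.1 27.7] F [ 0.55  0.31 -0.58] M [0.014 0.085 0.024] yaw -0.1231 grip 18.67
t 21.1 toe stack mm [77.7 -0.1 27.7] F [-0.77  0.12 -0.7 ] M [0.041 0.061 0.007] yaw -0.123 grip 18.73
```

>>> {"fn": "apply_moves", "kwargs": {"commands": [[10,0.2,0,0,0,0,0],[10,0.4,0,0,0,0,0],[10,0.4,0,0,0,0,0]]}}

```text
clock: 21.4
tcp_pos: [0.5383, 0.0064, 0.1605]
orientation: [1.299, 1.148, -1.299]
contact_force: [-0.3, -0.1, 0.8]
grip_width: 0.0187
```

```bash
python3 t.py
```

```text
t 21.4 toe stack mm [77.9 -0.1 27.5] F [-0.27 -0.12  0.83] M [-0.018  0.193 -0.02 ] yaw -0.1231 grip 18.7
t 21.45 toe stack mm [78.  -0.  27.5] F [-1.23 -0.62  0.41] M [-0.025  0.163 -0.019] yaw -0.1231 grip 18.96
t 21.5 toe stack mm [78.  -0.  27.5] F [-1.   -0.85  1.23] M [-0.039  0.105 -0.003] yaw -0.123 grip 19.03
```

>>> {"fn": "apply_moves", "kwargs": {"commands": [[10,-0.7,-1,0,0,0,0],[10,-1.25,-4,0,0,0,0],[10,-2,-8,0,0,0,0],[10,-2.75,-12,0,0,0,0],[10,-3.5,-16,0,0,0,0],[10,-3.85,-18,0,0,0,0],[10,-3.85,-18,0,0,0,0],[10,-3.85,-18,0,0,0,0]]}}

```text
clock: 22.3
tcp_pos: [0.5204, 0.0086, 0.1644]
orientation: [1.299, 1.148, -1.299]
contact_force: [0.4, 0.2, -1.8]
grip_width: 0.019
```

```bash
python3 t.py;python3 - <<'E'
from h import *
f=grab_frame("wrist");save(f,"q_wrist.png")
f=grab_frame("top");save(f,"q_top.png",(270,115,370,230),5)
E
```

```text
t 22.3 toe stack mm [60.  -0.1 31.4] F [ 0.4   0.17 -1.75] M [0.062 0.029 0.003] yaw -0.1231 grip 19.02
t 22.35 toe stack mm [60.  -0.  31.3] F [-0.25  0.13 -2.54] M [-0.035  0.045  0.059] yaw -0.1231 grip 18.68
t 22.4 toe stack mm [60.1 -0.  31.3] F [ 0.71  0.6  -1.91] M [ 0.025 -0.001 -0.033] yaw -0.1231 grip 19.02
```

View pics/q_wrist.png

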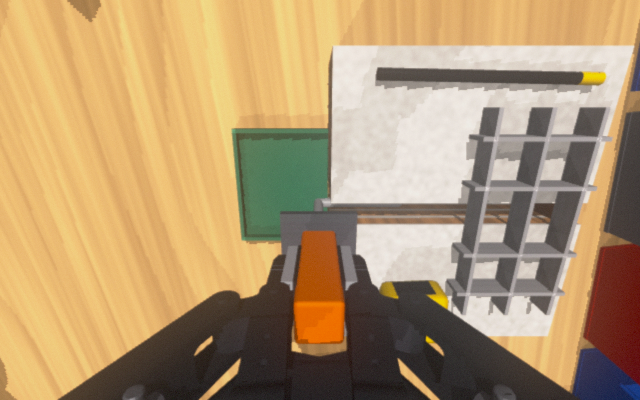

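View pics/q_top.png

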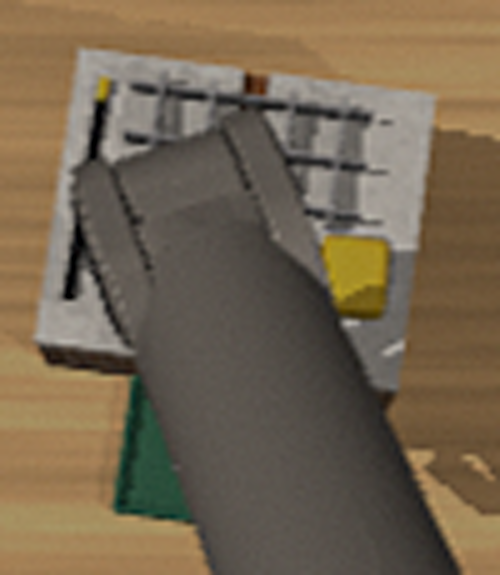

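>>> {"fn": "apply_moves", "kwargs": {"commands": [[10,-0.7,-4,0,0,0,0],[10,-1.4,-8,0,0,0,0],[10,-1.75,-10,0,0,0,0],[10,-1.75,-10,0,0,0,0],[10,-1.4,-10,0,0,0,0],[10,-1.2,-10,0,0,0,0],[10,-1.2,-10,0,0,0,0]]}}

```text
clock: 23.2
tcp_pos: [0.5106, 0.0099, 0.1655]
orientation: [1.299, 1.148, -1.299]
contact_force: [-0.7, 0.2, -2.1]
grip_width: 0.0186
```

```bash
python3 t.py
```

```text
t 23.2 toe stack mm [50.1 -0.  32.5] F [-0.75  0.16 -2.09] M [-0.007  0.008  0.023] yaw -0.1231 grip 18.58
t 23.25 toe stack mm [50.1 -0.  32.5] F [-0.46 -0.55 -1.66] M [0.006 0.018 0.01 ] yaw -0.1231 grip 19.19
t 23.3 toe stack mm [50.  -0.  32.5] F [-0.07 -0.21 -1.81] M [-0.03  -0.036 -0.013] yaw -0.1231 grip 18.87
```

>>> {"fn": "apply_moves", "kwargs": {"commands": [[10,0.3,0,0,0,0,0],[10,0.5,0,0,0,0,0],[10,0.5,0,0,0,0,0]]}}

```text
clock: 23.6
tcp_pos: [0.5106, 0.0099, 0.1652]
orientation: [1.299, 1.148, -1.299]
contact_force: [-0.7, 0.4, 0.7]
grip_width: 0.0188
```

```bash
python3 t.py
```

```text
t 23.6 toe stack mm [50.1 -0.  32.2] F [-0.71  0.44  0.74] M [-0.022 -0.024 -0.037] yaw -0.1231 grip 18.81
t 23.65 toe stack mm [50.1  0.  32.2] F [-1.29 -0.24  0.12] M [-0.106  0.044  0.025] yaw -0.123 grip 18.87
t 23.7 toe stack mm [50.1  0.  32.2] F [-0.52 -0.54  0.35] M [-0.03  -0.004 -0.049] yaw -0.1231 grip 19.02
```

>>> {"fn": "apply_moves", "kwargs": {"commands": [[10,0.3,0,0,0,0,0],[10,0.5,0,0,0,0,0],[10,0.5,0,0,0,0,0]]}}

```text
clock: 24.0
tcp_pos: [0.5107, 0.01, 0.1648]
orientation: [1.299, 1.148, -1.299]
contact_force: [-1.7, -0.2, 4.5]
grip_width: 0.0188
```

```bash
python3 t.py
```

```text
t 24.0 toe stack mm [50.2  0.1 31.9] F [-1.72 -0.23  4.54] M [-0.041  0.213 -0.064] yaw -0.123 grip 18.81
t 24.05 toe stack mm [50.2  0.  31.9] F [-1.62 -0.67  4.16] M [-0.067  0.212  0.007] yaw -0.123 grip 19.17
t 24.1 toe stack mm [50.2  0.1 31.8] F [-2.04 -0.09  4.8 ] M [-0.067  0.273  0.008] yaw -0.123 grip 18.49
```

>>> {"fn": "apply_moves", "kwargs": {"commands": [[10,-0.9,0,0,0,0,0],[10,-0.9,-3,0,0,0,0],[10,-0.5,-6,0,0,0,0],[10,0,-7,0,0,0,0],[10,0,-7,0,0,0,0]]}}

```text
clock: 24.6
tcp_pos: [0.503, 0.0107, 0.1642]
orientation: [1.299, 1.149, -1.3]
contact_force: [-0.1, 0.0, -1.8]
grip_width: 0.019
```

```bash
python3 t.py
```

```text
t 24.6 toe stack mm [42.3 -0.2 31.1] F [-0.05  0.02 -1.81] M [ 0.044  0.009 -0.002] yaw -0.1229 grip 18.98
t 24.65 toe stack mm [42.6 -0.2 31.3] F [-0.64 -1.15 -2.54] M [-0.016  0.007  0.   ] yaw -0.123 grip 19.23
t 24.7 toe stack mm [42.8 -0.1 31.4] F [-0.02 -0.29 -2.64] M [ 0.051  0.008 -0.013] yaw -0.123 grip 18.99
```

>>> {"fn": "apply_moves", "kwargs": {"commands": [[10,0.3,0,0,0,0,0],[10,0.6,0,0,0,0,0],[10,0.6,0,0,0,0,0]]}}

```text
clock: 25.0
tcp_pos: [0.5036, 0.0108, 0.1639]
orientation: [1.299, 1.149, -1.299]
contact_force: [0.5, 0.5, -2.4]
grip_width: 0.019
```

```bash
python3 t.py
```

```text
t 25.0 toe stack mm [42.9 -0.  30.9] F [ 0.51  0.53 -2.36] M [0.077 0.016 0.021] yaw -0.1231 grip 19.04
t 25.05 toe stack mm [42.9 -0.  30.9] F [ 1.17  0.84 -2.44] M [-0.013  0.01  -0.035] yaw -0.123 grip 19.14
t 25.1 toe stack mm [42.9  0.  30.9] F [-0.39  0.01 -1.83] M [ 0.043 -0.039  0.042] yaw -0.1231 grip 19.46
```

>>> {"fn": "apply_moves", "kwargs": {"commands": [[10,0.4,0,0,0,0,0],[10,0.7,0,0,0,0,0],[10,0.7,0,0,0,0,0]]}}

```text
clock: 25.4
tcp_pos: [0.5037, 0.0108, 0.1634]
orientation: [1.299, 1.148, -1.299]
contact_force: [-1.2, 0.3, 1.4]
grip_width: 0.0189
```

```bash
python3 t.py
```

```text
t 25.4 toe stack mm [43.1  0.  30.4] F [-1.23  0.27  1.41] M [-0.005  0.13  -0.089] yaw -0.123 grip 18.9
t 25.45 toe stack mm [43.1  0.1 30.4] F [-0.77 -0.47  1.87] M [0.002 0.15  0.011] yaw -0.123 grip 19.09
t 25.5 toe stack mm [43.1  0.  30.4] F [-2.   -0.32  1.6 ] M [-0.026  0.143 -0.041] yaw -0.123 grip 18.71
```

>>> {"fn": "apply_moves", "kwargs": {"commands": [[10,0.4,0,0,0,0,0],[10,0.6,0,0,0,0,0],[10,0.6,0,0,0,0,0]]}}

```text
clock: 25.8
tcp_pos: [0.5037, 0.0109, 0.1631]
orientation: [1.299, 1.148, -1.299]
contact_force: [-2.8, 1.0, 5.4]
grip_width: 0.0191
```

```bash
python3 t.py
```

```text
t 25.8 toe stack mm [43.1  0.1 30.1] F [-2.8   0.97  5.43] M [-0.034  0.456  0.005] yaw -0.123 grip 19.15
t 25.85 toe stack mm [43.2  0.1 30.1] F [-1.95  0.1   5.08] M [-0.037  0.415 -0.027] yaw -0.123 grip 19.13
t 25.9 toe stack mm [43.1  0.1 30.1] F [-3.41  0.03  4.53] M [-0.078  0.402  0.002] yaw -0.123 grip 19.0
```

>>> {"fn": "apply_moves", "kwargs": {"commands": [[10,-1.1,-0.5,0,0,0,0],[10,-0.6,-4,0,0,0,0],[10,0.4,-8,0,0,0,0],[10,1.0,-10,0,0,0,0],[10,1.0,-10,0,0,0,0],[10,1.0,-10,0,0,0,0]]}}

```text
clock: 26.5
tcp_pos: [0.4935, 0.012, 0.1615]
orientation: [1.299, 1.149, -1.299]
contact_force: [0.1, -0.5, -1.8]
grip_width: 0.0192
```

```bash
python3 t.py
```

```text
t 26.5 toe stack mm [32.8 -0.  28.5] F [ 0.11 -0.46 -1.82] M [-0.053 -0.014 -0.029] yaw -0.123 grip 19.16
t 26.55 toe stack mm [33.  -0.  28.6] F [-0.19  0.64 -1.66] M [-0.023  0.056  0.036] yaw -0.1231 grip 18.67
t 26.6 toe stack mm [33.  -0.  28.6] F [-0.45 -0.5  -1.29] M [-0.067  0.05   0.005] yaw -0.1231 grip 18.36
```

>>> {"fn": "apply_moves", "kwargs": {"commands": [[10,0.4,0,0,0,0,0],[10,0.6,0,0,0,0,0],[10,0.6,0,0,0,0,0]]}}

```text
clock: 26.9
tcp_pos: [0.4938, 0.012, 0.1611]
orientation: [1.299, 1.148, -1.299]
contact_force: [-0.6, -0.5, -1.1]
grip_width: 0.019
```

```bash
python3 t.py
```

```text
t 26.9 toe stack mm [33.1  0.  28.1] F [-0.57 -0.46 -1.06] M [ 0.018 -0.083 -0.003] yaw -0.123 grip 19.02
t 26.95 toe stack mm [33.1  0.  28.1] F [ 0.72 -0.28 -1.44] M [ 0.024 -0.078  0.047] yaw -0.123 grip 18.8
t 27.0 toe stack mm [33.1 -0.  28.1] F [ 0.87 -0.15 -1.43] M [-0.047 -0.072 -0.026] yaw -0.123 grip 18.73
```

>>> {"fn": "apply_moves", "kwargs": {"commands": [[10,0.2,-2,0,0,0,0],[10,1.2,-6,0,0,0,0],[10,2.2,-10,0,0,0,0],[10,2.5,-11,0,0,0,0],[10,2.5,-11,0,0,0,0]]}}

```text
clock: 27.5
tcp_pos: [0.4823, 0.0133, 0.1584]
orientation: [1.299, 1.149, -1.299]
contact_force: [1.3, 0.9, -2.5]
grip_width: 0.0188
```

```bash
python3 t.py; python3 - <<'E'
from h import *
f=grab_frame("wrist");save(f,"r_wrist.png",(220,120,460,270),3.3)
f=grab_frame("scene");save(f,"r_scene.png",(265,180,365,280),6)
E
```

```text
t 27.5 toe stack mm [21.5 -0.1 25.4] F [ 1.28  0.93 -2.48] M [-0.006  0.007  0.028] yaw -0.1229 grip 18.83
t 27.55 toe stack mm [21.9 -0.1 25.5] F [ 0.23 -0.13 -1.08] M [-0.024 -0.014  0.048] yaw -0.123 grip 19.03
t 27.6 toe stack mm [22.  -0.  25.6] F [ 1.24 -0.04 -2.68] M [ 0.021 -0.016  0.011] yaw -0.123 grip 18.86
```

View pics/r_wrist.png

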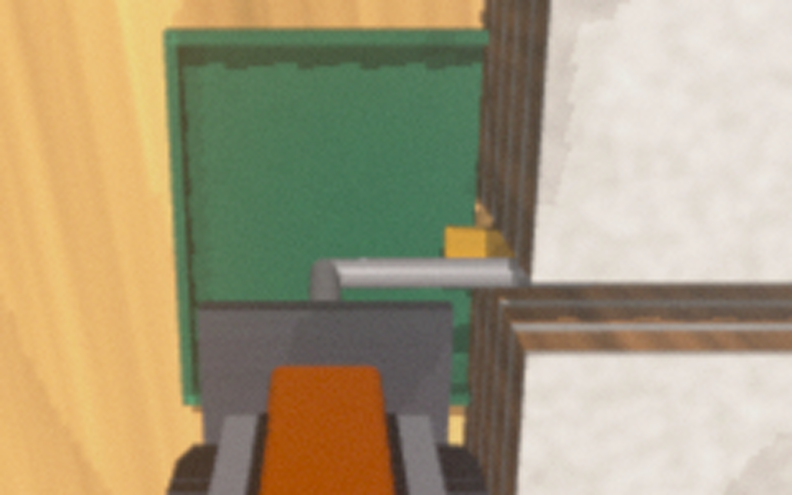

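View pics/r_scene.png

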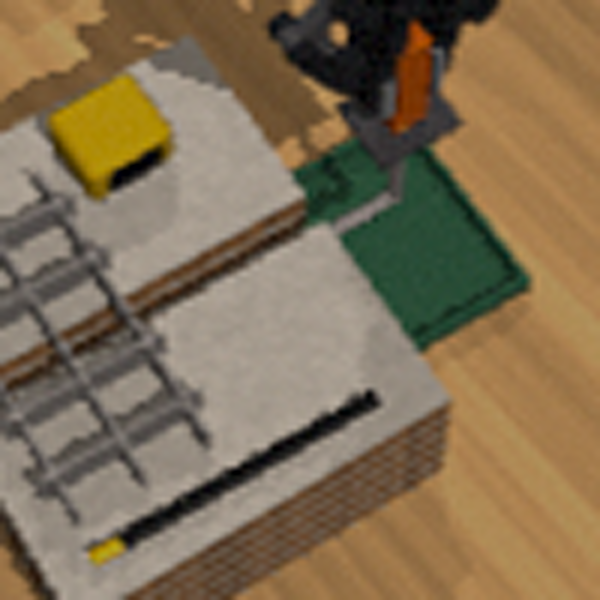

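The brass plate shows sticking out of the open end at crop (475,242), pushed by the toe. I'll continue along the measured slope to the end.

>>> {"fn": "apply_moves", "kwargs": {"commands": [[10,0.6,-3,0,0,0,0],[10,1.4,-6,0,0,0,0],[10,2.2,-9,0,0,0,0],[10,2.8,-12,0,0,0,0],[10,2.8,-12,0,0,0,0],[10,2.8,-12,0,0,0,0]]}}

```text
clock: 28.3
tcp_pos: [0.4708, 0.0148, 0.1558]
orientation: [1.299, 1.148, -1.299]
contact_force: [0.3, 0.2, -2.1]
grip_width: 0.0187
```

```bash
python3 t.py; python3 - <<'E'
from h import *
f=grab_frame("wrist");save(f,"s_wrist.png",(220,120,460,270),3.3)
E
```

```text
t 28.3 toe stack mm [ 9.9 -0.  22.8] F [ 0.25  0.16 -2.06] M [-0.03  -0.009 -0.011] yaw -0.123 grip 18.69
t 28.35 toe stack mm [10.1 -0.  22.8] F [ 1.34  0.16 -2.19] M [ 0.024 -0.012 -0.009] yaw -0.123 grip 18.85
t 28.4 toe stack mm [10.1 -0.  22.8] F [-0.56  0.47 -1.79] M [-0.026  0.007  0.046] yaw -0.1232 grip 18.93
```

View pics/s_wrist.png

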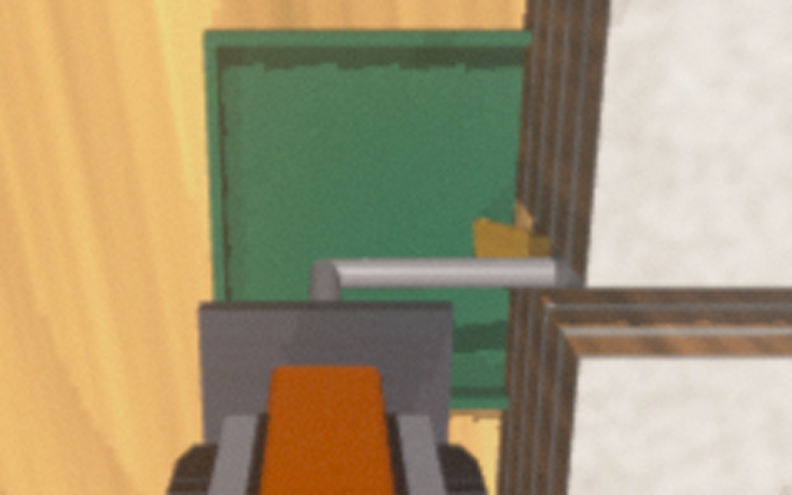

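The plate has tipped, nose in the tray and tail on the strip's end. I'll push on past the edge.

>>> {"fn": "apply_moves", "kwargs": {"commands": [[10,0.6,-3,0,0,0,0],[10,1.3,-6,0,0,0,0],[10,2.0,-9,0,0,0,0],[10,2.2,-12,0,0,0,0],[10,2.2,-15,0,0,0,0],[10,2.2,-18,0,0,0,0],[10,2.2,-18,0,0,0,0],[10,2.2,-18,0,0,0,0]]}}

```text
clock: 29.25
tcp_pos: [0.453, 0.017, 0.1536]
orientation: [1.299, 1.148, -1.299]
contact_force: [-0.1, -0.8, -1.3]
grip_width: 0.0191
```

```bash
python3 t.py; python3 - <<'E'
from h import *
f=grab_frame("wrist");save(f,"u_wrist.png",(220,120,460,270),3.3)
E
```

```text
t 29.25 toe stack mm [-7.9  0.  20.6] F [-0.09 -0.79 -1.35] M [-0.016 -0.008 -0.017] yaw -0.123 grip 19.11
t 29.3 toe stack mm [-7.9 -0.  20.6] F [-0.61  0.29 -2.16] M [0.01  0.04  0.016] yaw -0.123 grip 18.92
t 29.35 toe stack mm [-7.8  0.  20.6] F [ 0.08 -0.24 -2.59] M [-0.028 -0.028 -0.008] yaw -0.1231 grip 19.14
```

View pics/u_wrist.png

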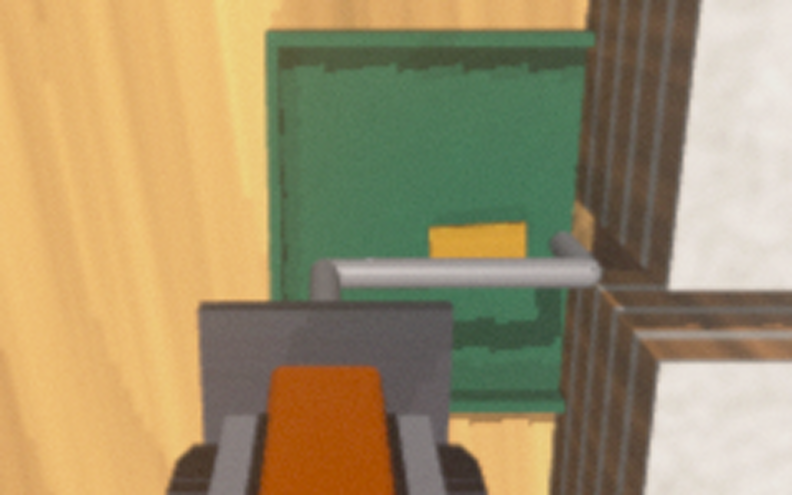

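The plate lies flat in the tray at crop (478,240). I'll lift straight up and go back to the stand.

>>> {"fn": "apply_moves", "kwargs": {"commands": [[10,-10,0,0,0,0,0],[10,-30,0,0,0,0,0],[10,-60,0,0,0,0,0],[10,-95,0,0,0,0,0],[10,-125,0,0,0,0,0],[10,-145,0,0,0,0,0],[10,-145,0,0,0,0,0],[10,-145,0,0,0,0,0],[10,-145,0,0,0,0,0]]}}

```text
clock: 30.3
tcp_pos: [0.452, 0.0169, 0.2973]
orientation: [1.298, 1.15, -1.301]
contact_force: [-0.2, -0.5, -2.5]
grip_width: 0.0187
```

```bash
python3 - <<'E'
from h import *
o=r.get_obs();toe(o)
f=grab_frame("wrist");save(f,"v_wrist.png");save(f,"v_crop.png",(270,180,410,260),5.5)
import pickle;pickle.dump((o,f),open("v.pkl","wb"))
tgt([.485,.3248,.298],.206)
E
```

```text
t 30.3 toe stack mm [ -9.2  -0.3 164.1] F [-0.21 -0.46 -2.47] M [-0.004  0.072 -0.006] yaw -0.1229 grip 18.74
now [0.452  0.0169 0.2972] yaw -0.1228 tilt 0.15 shift [-0.9, -5.0, -309.6] turn [-0.3288, -0.0001, 0.0026]
```

View pics/v_wrist.png

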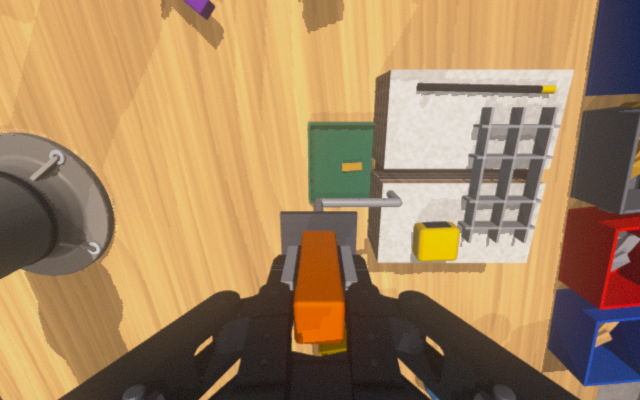

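View pics/v_crop.png

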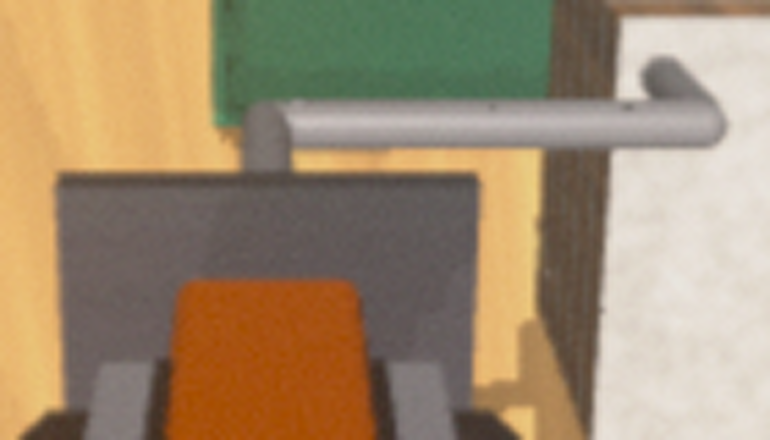

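The rod sits in the grip exactly as before, and the plate lies in the tray at (350,167). I'll travel to above the stand.

>>> {"fn": "apply_moves", "kwargs": {"commands": [[10,-2,0,-25,-0.03,0,0],[10,-2,-1,-65,-0.1,0,0],[10,-2,-2,-110,-0.2,0,0],[10,-2,-3,-155,-0.28,0,0],[10,-2,-4,-200,-0.329,0,0],[10,-2,-5,-240,-0.329,0,0],[10,-2,-5,-275,-0.329,0,0],[10,-2,-5,-300,-0.329,0,0],[10,-2,-5,-309,-0.329,0,0],[10,-2,-5,-309,-0.329,0,0],[10,-2,-5,-309,-0.329,0,0],[10,-2,-5,-309,-0.329,0,0],[10,-2,-5,-309,-0.329,0,0],[10,-2,-5,-309,-0.329,0,0],[10,-2,-5,-309,-0.329,0,0],[10,-2,-5,-309,-0.329,0,0]]}}

```text
clock: 31.95
tcp_pos: [0.486, 0.3241, 0.3006]
orientation: [1.056, 1.299, -1.056]
contact_force: [-0.3, -0.7, -1.6]
grip_width: 0.0189
```

```bash
python3 - <<'E'
from h import *
o=r.get_obs();toe(o);tgt([.485,.3248,.155],.206,o)
f=grab_frame("wrist");save(f,"w_crop.png",(260,110,420,260),4)
tgt([.485,.3248,.155],.206)
E
```

```text
t 31.95 toe stack mm [-16.9 331.5 167.6] F [-0.27 -0.71 -1.57] M [-0.027 -0.035  0.023] yaw 0.2057 grip 18.91
now [0.486  0.3241 0.3006] yaw 0.2057 tilt 0.02 shift [145.6, -0.8, -0.9] turn [-0.0003, 0.0001, -0.0003]
now [0.4859 0.3242 0.3006] yaw 0.2058 tilt 0.01 shift [145.6, -0.8, -0.8] turn [-0.0002, 0.0, -0.0002]
```

View pics/w_crop.png

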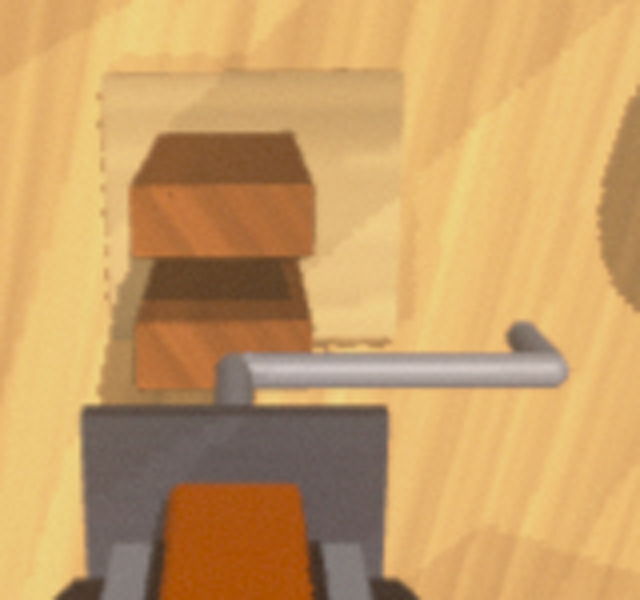

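>>> {"fn": "apply_moves", "kwargs": {"commands": [[10,10,-0.8,-0.8,0,0,0],[10,25,-0.8,-0.8,0,0,0],[10,40,-0.8,-0.8,0,0,0],[10,55,-0.8,-0.8,0,0,0],[10,70,-0.8,-0.8,0,0,0],[10,70,-0.8,-0.8,0,0,0],[10,70,-0.8,-0.8,0,0,0],[10,70,-0.8,-0.8,0,0,0]]}}

```text
clock: 32.8
tcp_pos: [0.4852, 0.3254, 0.2312]
orientation: [1.057, 1.299, -1.055]
contact_force: [-0.9, -0.9, -1.6]
grip_width: 0.0193
```

```bash
python3 - <<'E'
from h import *
o=r.get_obs();toe(o);tgt([.485,.3248,.155],.206,o)
f=grab_frame("wrist");save(f,"x_crop.png",(260,110,420,260),4)
E
```

```text
t 32.8 toe stack mm [-17.7 332.9  98.2] F [-0.92 -0.9  -1.63] M [ 0.028 -0.011 -0.033] yaw 0.206 grip 19.3
now [0.4852 0.3254 0.2312] yaw 0.206 tilt 0.07 shift [76.2, -0.4, 0.6] turn [0.0, -0.0006, -0.0011]
```

View pics/x_crop.png

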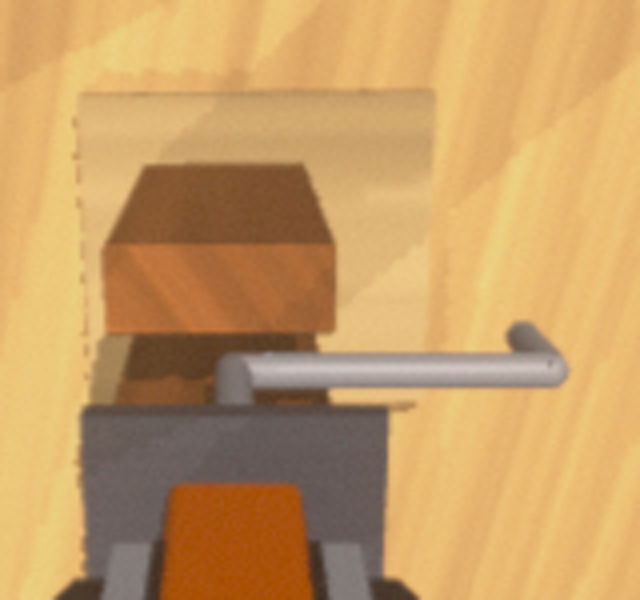

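The foot is descending into the slot, parallel to the cheeks, with no side force. I'll go down to just above the seat.

>>> {"fn": "apply_moves", "kwargs": {"commands": [[10,12,-0.4,0.4,0,0,0],[10,27,-0.4,0.4,0,0,0],[10,42,-0.4,0.4,0,0,0],[10,57,-0.4,0.4,0,0,0],[10,68,-0.4,0.4,0,0,0],[10,74,-0.4,0.4,0,0,0],[10,74,-0.4,0.4,0,0,0],[10,74,-0.4,0.4,0,0,0],[10,74,-0.4,0.4,0,0,0]]}}

```text
clock: 33.75
tcp_pos: [0.4848, 0.3246, 0.1566]
orientation: [1.057, 1.299, -1.056]
contact_force: [0.2, -0.5, -2.6]
grip_width: 0.0186
```

```bash
python3 - <<'E'
from h import *
o=r.get_obs();toe(o);tgt([.485,.3248,.155],.206,o)
f=grab_frame("wrist");save(f,"y_crop.png",(260,110,420,260),4)
o=r.get_obs();toe(o);tgt([.485,.3248,.155],.206,o)
E
```

```text
t 33.75 toe stack mm [-18.1 332.   23.7] F [ 0.18 -0.46 -2.55] M [ 0.014 -0.026  0.002] yaw 0.206 grip 18.65
now [0.4848 0.3246 0.1566] yaw 0.206 tilt 0.03 shift [1.6, 0.3, -0.1] turn [0.0, -0.0002, -0.0005]
t 33.8 toe stack mm [-18.  331.9  23.7] F [ 0.14  0.46 -2.  ] M [ 0.021 -0.018  0.005] yaw 0.2059 grip 18.79
now [0.4848 0.3246 0.1567] yaw 0.2059 tilt 0.03 shift [1.7, 0.2, -0.2] turn [-0.0001, -0.0002, -0.0005]
```

View pics/y_crop.png

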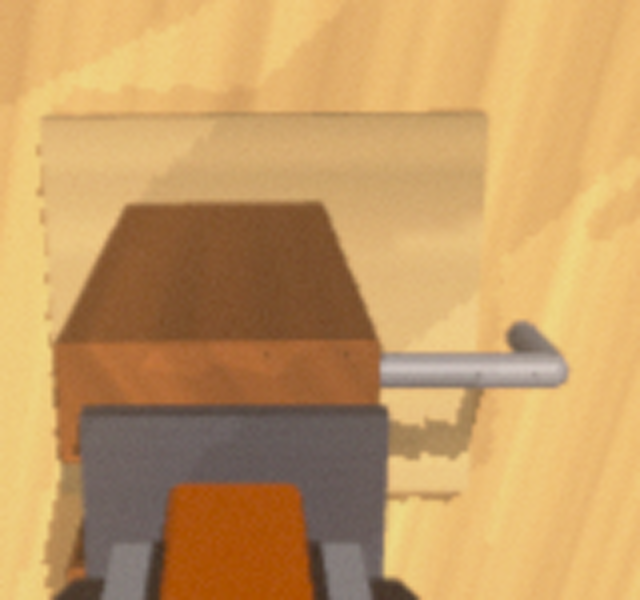

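>>> {"fn": "apply_moves", "kwargs": {"commands": [[10,0.8,0.2,0,0,0,0],[10,1.5,0.2,0,0,0,0],[10,1.7,0.2,0,0,0,0],[10,1.7,0.2,0,0,0,0],[10,1.7,0.2,0,0,0,0]]}}

```text
clock: 34.3
tcp_pos: [0.4849, 0.3245, 0.155]
orientation: [1.056, 1.299, -1.056]
contact_force: [-1.0, -1.4, 1.7]
grip_width: 0.0191
```

```bash
python3 t.py
```

```text
t 34.3 toe stack mm [-18.  331.8  22.1] F [-1.01 -1.44  1.74] M [-0.287  0.055 -0.005] yaw 0.2059 grip 19.06
t 34.35 toe stack mm [-17.9 331.8  22.1] F [-0.75 -1.61  2.7 ] M [-0.218  0.117  0.02 ] yaw 0.2059 grip 18.3
t 34.4 toe stack mm [-17.9 331.8  22.1] F [-1.5  -1.25  3.6 ] M [-0.275  0.156 -0.023] yaw 0.2059 grip 19.28
```

The collar is seated, with contact of about 5 N felt at the original height. I'll release, then back off upward.

>>> {"fn": "apply_moves", "kwargs": {"commands": [[22,1.5,0.2,0,0,0,0],[26,1.5,0.2,0,0,0,0],[32,1.5,0.2,0,0,0,0],[45,1.5,0.2,0,0,0,0],[65,1.5,0.2,0,0,0,0],[85,1.5,0.2,0,0,0,0],[85,1.5,0.2,0,0,0,0],[85,1.5,0.2,0,0,0,0],[85,1.5,0.2,0,0,0,0],[85,1.5,0.2,0,0,0,0]]}}

```text
clock: 35.4
tcp_pos: [0.485, 0.3245, 0.1533]
orientation: [1.056, 1.3, -1.056]
contact_force: [-0.6, -0.4, 0.7]
grip_width: 0.0852
```

```bash
python3 t.py; python3 - <<'E'
from h import *
f=grab_frame("wrist");save(f,"z_wrist.png")
E
```

```text
t 35.4 toe stack mm [-17.9 331.8  20.3] F [-0.63 -0.41  0.71] M [-0.028  0.09  -0.011] yaw 0.2059 grip 85.19
t 35.45 toe stack mm [-17.9 331.8  20.3] F [-1.06  0.65  0.51] M [ 0.014 -0.004  0.011] yaw 0.206 grip 85.01
t 35.5 toe stack mm [-17.9 331.8  20.3] F [0.63 0.01 0.55] M [ 0.013 -0.015 -0.004] yaw 0.2059 grip 85.13
```

View pics/z_wrist.png

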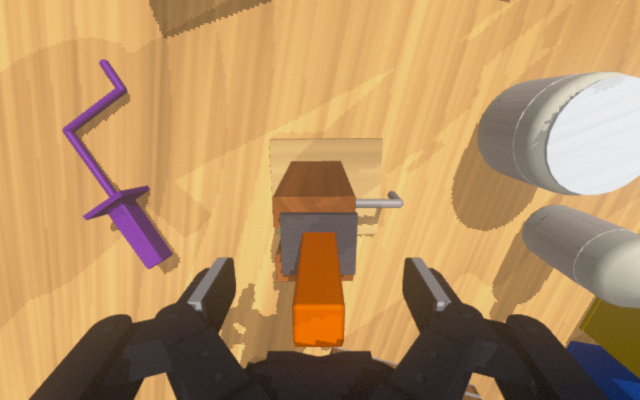

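The rod hangs upright, with collar on cheeks and foot through the slot at (380,203), and the fingers are clear. I'll retreat straight up.

>>> {"fn": "apply_moves", "kwargs": {"commands": [[85,-10,0,0,0,0,0],[85,-35,0,0,0,0,0],[85,-75,0,0,0,0,0],[85,-120,0,0,0,0,0],[85,-165,0,0,0,0,0],[85,-210,0,0,0,0,0],[85,-226,-6,0,0,0,0],[85,-226,5,4,0.067,0,0],[85,-226,5,4,0.067,0,0],[85,-226,5,4,0.067,0,0],[85,-226,5,4,0.067,0,0]]}}

```text
clock: 36.65
tcp_pos: [0.49, 0.3216, 0.3786]
orientation: [1.104, 1.273, -1.106]
contact_force: [0.5, -0.8, -0.5]
grip_width: 0.0851
```

```bash
python3 - <<'E'
from h import *
o=r.get_obs();print(o["clock"],o["tcp_pos"].round(4))
f=grab_frame("wrist");save(f,"A_wrist.png");save(f,"A_crop.png",(270,110,380,205),7)
import pickle;pickle.dump((o,f),open("A.pkl","wb"))
for l in ("rod_grip","rod_toe","stand_seat"): print(l,[(np.round(np.array(x["point"])*[640,400],1).tolist(),round(x["confidence"],2)) for x in pinpoint(l,"wrist")[:3]])
f=grab_frame("top");save(f,"A_top.png",(170,100,470,290),2.6)
d=cut_out("plate_center","top");print([(np.round(np.array(x["point"])*[640,400],1).tolist(),round(x["confidence"],2),int(x["pixels"].sum())) for x in d[:3]])
f=grab_frame("scene");save(f,"A_scene.png",(225,130,465,330),3.2)
E
```

```text
36.65 [0.49   0.3216 0.3786]
rod_grip [([312.5, 170.7], 0.7), ([318.4, 175.9], 0.56)]
rod_toe [([191.4, 81.4], 0.84), ([358.0, 148.2], 0.7)]
stand_seat [([311.6, 171.4], 0.6), ([302.4, 306.4], 0.59)]
[]
```

View pics/A_crop.png

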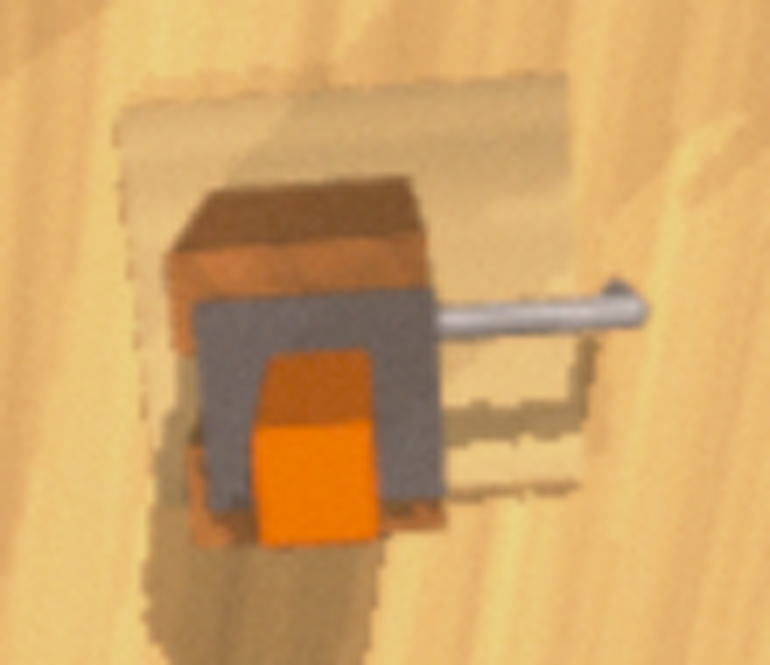

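View pics/A_top.png

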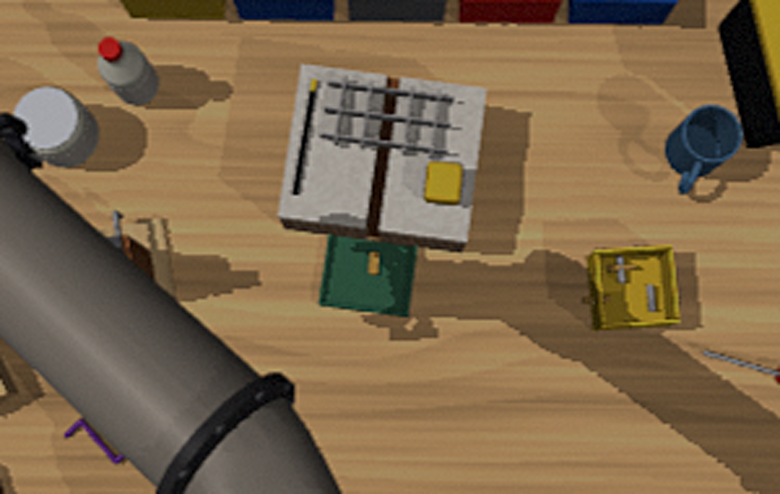

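View pics/A_scene.png

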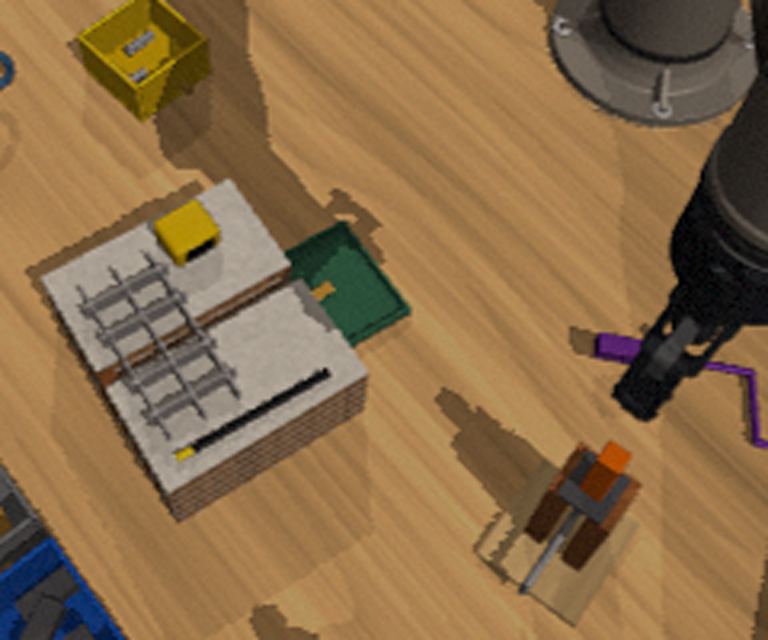

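```bash
python3 - <<'E'
from h import *
import pickle
o,f=pickle.load(open("A.pkl","rb"))
c=lambda p:(270+p[0]/7-.43,110+p[1]/7-.43)
h=np.array([onz(f,c(p),.205,o) for p in [(253,427),(372,423),(380,539),(263,544)]]);print("handle top",h.mean(0).round(4),"(before .4849 .3255)")
ft=grab_frame("top");d=onz(ft,(313.8,200.8),.006)-O;print("plate stack xy mm",((np.cos(YAW)*d[0]+np.sin(YAW)*d[1])*1000).round(1),((-np.sin(YAW)*d[0]+np.cos(YAW)*d[1])*1000).round(1))
print(r.get_obs()["clock"],np.abs(r.get_obs()["qvel"]).max()); print(r.hand_in())
E
```

```text
handle top [0.4858 0.3255 0.205 ] (before .4849 .3255)
plate stack xy mm -29.6 -8.8
37.05 0.0008902871170138914
the job is handed in; nothing more can be done
None
```

I raked the plate out of the gap into the green tray, hung the rod back on its stand, and handed the job in at about 37 s of the 72 s allowed. `r.hand_in()` gives no verdict, so the results below are my own checks.

- **Raking:** I took the orange rod by its handle and left the purple one alone. I passed the toe over the plate, set it down on the strip behind it and raked towards the open end. The toe felt the strip at 24.0 mm on the flat, about 32.4 mm at the bulge and, projecting the slope, about 20 mm at the open end. My estimate of that end height from the camera picture had been about 10 mm, and the touch readings replaced it. Contact force read about 7 to 8 N at most; forces were sampled between steps, not continuously.
- **Plate:** It lies flat in the tray, about 30 mm out of the gap and 9 mm off its middle by the top camera. That camera is several mm off from the wrist camera sideways. The network's last search for the plate in the top view found nothing, so I marked it by eye in the pictures.
- **Rod:** It hangs upright in its stand with its foot through the slot, and its handle is within 1 mm of where it was at the start. The gripper is open and clear above it.
- **Other things:** The pencil, tape, tin, glue and mug look undisturbed in the last pictures; I did not measure them.

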